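# Make up two glass-class kits

## Task

Make up the two kits for the glass class. Blue tray: the jar with the purple cap goes in the round well, and the tall amber glass blank, drawn up out of the leaning stack without toppling the two shorter blanks, stands in the slot. Yellow tray: the clear tea-light holder goes in the square pocket and the small open jar of green frit in the round well, everything upright and fully down, set down gently and never let fall; leave the lilac tea-light holder where it is.

Things in the scene. Friction and masses are not known exactly. Their poses are not given: they have to be found in the camera images.
- panel_tray: Blue kit tray, fixed, 108 x 168 mm, top 26 mm above the table, all pocket floors 12 mm above it. Origin at the centre of the underside, y along the length. Round well 58 mm across at x 0, y -41 mm. At x 0, y +38 a slot along x: two wooden cheeks 70 mm long, tops at 52 mm, 25 mm apart at the mouth, 12 at the floor; its cut-out is 86 mm long. A blank let go in it leans a little.
- candle_tray: Yellow kit tray, fixed, 108 x 168 mm, top 26 mm above the table, all pocket floors 12 mm above it. Origin at the centre of the underside, y along the length. Round well 58 mm across at x 0, y -41 mm. Square pocket 80 x 80 mm at x 0, y +34 mm.
- rack: Fixed wooden rack, base 120 x 110 x 12 mm, origin at the centre of its underside. The blanks' feet stand on the base behind a front lip 10 mm high; a back board on the +x side, raked 14 degrees towards +x, reaches 85 mm above the table.
- blank_amber: Tall amber glass blank, 70 mm wide, 160 high, 8 thick, 0.22 kg; origin at the centre of its bottom edge; z up its height, y along its width, x through its thickness. Loose; the three blanks lean in the rack flat against one another, 14 degrees from upright, in any order. Its upper 64 mm stand clear of the short ones: pinch it there across the thickness.
- blank_green: Short green glass blank, 90 mm wide, 96 high, 8 thick, 0.17 kg; origin at the centre of its bottom edge; z up its height, y along its width, x through its thickness. Loose; the three blanks lean in the rack flat against one another, 14 degrees from upright, in any order. Stays in the rack; rocks back a few degrees if the amber one behind it is drawn.
- blank_violet: Short violet glass blank, same size, axes and behaviour as the green one. It stays in the rack.
- jar_purple: Closed plastic jar with a purple cap, round, 38 mm across, 75 mm high, 0.07 kg; loose, upright; origin at the centre of its underside, z up.
- frit_jar: Small open glass jar with yellow-green frit in it, round, 41 mm across, 38 mm high, 0.045 kg; loose, upright; origin at the centre of its underside, z up.
- holder_clear: Clear (faintly greenish) square pressed-glass tea-light holder, 64 x 64 mm, 46 mm high, flat sides, 0.19 kg; loose, upright; origin at the centre of its underside, z up, x and y square to its sides.
- holder_lilac: Lilac square pressed-glass tea-light holder standing among the stock, same size, axes and weight as the clear one. It belongs to neither kit and stays where it is.
There are look-alikes about, which are no part of the job. Leave any red look-alike of the holder_clear alone.

How it is judged (in metres and radians):
At the end, for the whole second after the job is handed in: Amber blank on the slot's floor (foot within 12 mm along, 8 mm across, tilt under 0.35 rad); jars and clear holder on their pockets' floors, within 12 mm in x and y, tilt under 0.12; short blanks' feet on the rack's base, tilt under 0.7; lilac holder within 30 mm of its start; all at rest (x of blank_amber in the frame of panel_tray between -0.012 and 0.012 m and y of blank_amber in the frame of panel_tray between 0.03 and 0.046 m and z of blank_amber in the frame of panel_tray between 0.008 and 0.018 m and angle between blank_amber's own z axis and vertical below 0.35 rad and linear speed of each of blank_amber, jar_purple, holder_clear, frit_jar, blank_green, blank_violet below 0.02 m/s and x of jar_purple in the frame of panel_tray between -0.012 and 0.012 m and y of jar_purple in the frame of panel_tray between -0.053 and -0.029 m and z of jar_purple in the frame of panel_tray between 0.008 and 0.018 m and angle between each of jar_purple, holder_clear, frit_jar's own z axis and vertical below 0.12 rad and x of holder_clear in the frame of candle_tray between -0.012 and 0.012 m and y of holder_clear in the frame of candle_tray between 0.022 and 0.046 m and z of holder_clear in the frame of candle_tray between 0.008 and 0.018 m and x of frit_jar in the frame of candle_tray between -0.012 and 0.012 m and y of frit_jar in the frame of candle_tray between -0.053 and -0.029 m and z of frit_jar in the frame of candle_tray between 0.008 and 0.018 m and x of blank_green in the frame of rack between -0.015 and 0.035 m and y of blank_green in the frame of rack between -0.03 and 0.03 m and z of each of blank_green, blank_violet in the frame of rack below 0.03 m and angle between each of blank_green, blank_violet's own z axis and vertical below 0.7 rad and x of blank_violet in the frame of rack between -0.015 and 0.035 m and y of blank_violet in the frame of rack between -0.03 and 0.03 m and distance of holder_lilac from where it was at the start of the episode below 0.03 m); the robot touches nothing.
It fails at once if a short blank topples or is pulled out of the rack (angle between any of blank_green, blank_violet's own z axis and vertical above 0.85 rad or z of any of blank_green, blank_violet in the frame of rack above 0.06 m).
It fails at once if the lilac tea-light holder is pushed away or tipped (distance of holder_lilac from where it was at the start of the episode above 0.04 m or angle between holder_lilac's own z axis and vertical above 0.4 rad).
It fails at once if the amber blank, the clear holder or the frit jar is banged down hard on its tray (contact force between blank_amber and panel_tray above 60 N or contact force between any of holder_clear, frit_jar and candle_tray above 60 N).
It fails at once if a jar, the clear holder or the amber blank is let go in mid-air, more than 15 mm above its pocket's floor ((height (world z) of blank_amber above 0.027 m and contact force between blank_amber and anything else below 0.01 N) or (height (world z) of holder_clear above 0.027 m and contact force between holder_clear and anything else below 0.01 N) or (height (world z) of frit_jar above 0.027 m and contact force between frit_jar and anything else below 0.01 N) or (height (world z) of jar_purple above 0.027 m and contact force between jar_purple and anything else below 0.01 N)).
It also fails if it takes over 136 s, if anything falls off the work surface, if the arm or the gripper's body presses on something with over 40 N, if the wrist force passes 120 N, or if a joint passes its speed limit or range.

## Robot

A 6-joint arm with a two-finger parallel gripper is mounted at the origin on the work surface; the furniture and walls round the work are solid. World frame = base frame: x ahead of the robot, y to its left, z up, the work surface at z = 0. Lengths are in mm, angles in degrees, forces in N, time in s.
With the tool pointing down it reaches from about 300 to 850 mm from the base axis. Payload 4.2 kg.
Tool frame: the origin (TCP) lies at the very end of the fingers, on their centre line; the grasp point (between the pads) lies 19 mm behind it (env.grasp_offset is the distance from the TCP to the grasp point, in mm); z points along the fingers, y is the line along which they close (so a half turn about z gives the same grasp; the last joint's range is limited). The gripper opens to 91 mm and grips with 3 to 60 N. Pads are 32 mm wide; open, the fingers measure 118 mm over their backs; the gripper's body (76 mm by 178 mm) begins 60 mm behind the grasp point.
Start: joints at [-1.146, 18.312, 89.639, -0, 72.044, -1.146], TCP at [575.016, 0, 213.976] pointing down, gripper open.
Joint ranges: [-177.97, 177.97], [-48.28, 115.42], [12.27, 149.76], [-77.06, 257.06], [2.81, 150.46], [-146.56, 146.56]. Speed limits (degrees/s): [147.25, 147.25, 180, 180, 180, 180].

## Interface

Orientations are given as [roll, pitch, yaw] about the fixed x, y, z axes, in that order (R = Rz(yaw) Ry(pitch) Rx(roll)).
In Python, from workcell import env gives the robot as it stands. The module is installed in compiled form; this text tells all that it offers.
- The arm moves only by the tool send_rows, never from a script. Its argument "motion" is a list of rows, each an object of numbers: "tx", "ty", "tz": the shift along the tool's x, y, z in units of 500 mm (1.0 is 500 mm); "rx", "ry", "rz": the turn, a rotation vector about the tool's x, y, z in units of 30 degrees (1.0 is 30 degrees); "gripper": the closure, from -1 (fully open) to 1 (shut). In form: [{"tx": .., "ty": .., "tz": .., "rx": .., "ry": .., "rz": .., "gripper": ..}, ...]. A call has 1 to 12 rows; each row shifts and turns the commanded pose from where the row before left it, along the tool's axes as they then stand; what a row does not reach is not made up. A row lasts 1/8 s, in which the tool goes at most 62.5 mm and 10.7 degrees, less where a joint would pass 70% of its speed; a pose out of reach is approached as far as the arm can. A call with a number of a shift or a turn outside -1 to 1 is refused whole. A call with a gripper value outside its range is refused whole. The fingers move at their own pace and stop on an object; "grip_force" is the grip in N (left out, the last holds). Time passes only in rows, so rows that do not move let the fingers close. It gives the time, the measured TCP pose, the force, the opening and the grip force at its end, in the units of the state.
- env.state(): the state, without advancing time (a new reading comes with each control period).
- env.grab_frame(name): name is "scene" or "side" or "wrist"; returns a dict with "frame" (384x512x3 uint8, red, green, blue), "vertical_fov" (degrees; the focal length in pixels is half the picture's height over the tangent of half this angle, whatever the lens; pixels are square), "cx", "cy" (the principal point, pixels), "rvec" (rotation vector, rad) and "tvec" (3), from world to camera coordinates, as OpenCV has them; the wrist camera has in their place "T_tool_cam" (4x4, takes a point from camera to tool coordinates, whose origin is the TCP and whose axes are the flange's). Camera axes: x right, y down, z forward; pixel columns grow to the right and rows downward; lengths in mm; the calibration is good to about 2 mm. A picture is of the moment at which its call begins: read the wrist's pose just before it. There is no depth.
- env.job_done(): hands the job in; it is judged then, once.
The state is a dict: "time_s": time; "qpos": joint angles; "qvel": joint speeds; "effort": joint torques, N m; "ee_pos": TCP position; "ee_rot": TCP orientation; "force": force on the tool from outside, world axes, zero at the start; "torque": the same for the moment, N m; "gripper_width": finger opening in mm; "gripper_force": force on a finger pad.
Only numpy, scipy, OpenCV 4.12 (cv2) and the standard library are available. Lean on these libraries where they do the work, as an engineer would, in place of code of your own. Each camera call takes 0.05 s, during which the arm holds its last target. There are 200 camera calls.

## Working session

There is one attempt and no reset: what is moved stays moved. The work goes in short steps, Python scripts to look and compute and a tool call to move; the robot and the scene stay as the last step left them, time stands still between calls to the robot, and variables do not carry over. Pictures are saved under pics/ and viewed, at most 15 in all, crops included, and the job is handed in when it is done.

Besides the shell and the picture viewer there is one more tool, called after "Emit:" as name(argument=value, ...) on one line, values as JSON. send_rows: Moves the arm, as the interface text tells. Shifts and turns lie within -1 to 1; 1 stands for 500 mm of shift or 30 degrees of turn. Its arguments: {"type":"object","properties":{"motion":{"type":"array"},"grip_force":{"type":"number"}},"required":["motion"]}

```bash
mkdir -p pics
cat > h.py <<'E'
import numpy as np, cv2
from workcell import env
from scipy.spatial.transform import Rotation as R
def snap(name,fn):
    s=env.state(); f=env.grab_frame(name)
    cv2.imwrite('pics/'+fn+'.png',f['frame'][:,:,::-1])
    np.save('pics/'+fn+'.npy',dict(f=f,s=s),allow_pickle=True)
def cam(fn):
    d=np.load('pics/'+fn+'.npy',allow_pickle=True).item();f,s=d['f'],d['s']
    fl=f['frame'].shape[0]/2/np.tan(np.radians(f['vertical_fov']/2))
    if 'rvec' in f:
        Rm=cv2.Rodrigues(np.array(f['rvec'],float))[0]; t=np.array(f['tvec'],float).ravel()
        C=-Rm.T@t; Rwc=Rm.T
    else:
        T=np.array(f['T_tool_cam']); Rt=R.from_euler('xyz',s['ee_rot'],degrees=True).as_matrix()
        Rwc=Rt@T[:3,:3]; C=Rt@T[:3,3]+np.array(s['ee_pos'])
    return fl,f['cx'],f['cy'],Rwc,C
def px2w(fn,u,v,z):
    fl,cx,cy,Rwc,C=cam(fn); d=Rwc@np.array([(u-cx)/fl,(v-cy)/fl,1]); return C+d*(z-C[2])/d[2]
def w2px(fn,P):
    fl,cx,cy,Rwc,C=cam(fn); p=Rwc.T@(np.array(P,float)-C); return np.array([cx+fl*p[0]/p[2],cy+fl*p[1]/p[2]])
E
python3 - <<'E'
from h import *
ims=[]
for n in ['scene','side','wrist']:
    snap(n,n+'0'); print(n,cam(n+'0')[4].round(),np.load('pics/'+n+'0.npy',allow_pickle=True).item()['f'].get('T_tool_cam'))
    im=cv2.imread('pics/'+n+'0.png'); cv2.imwrite('pics/'+n+'0b.png',cv2.resize(im,(800,600),interpolation=cv2.INTER_CUBIC))
print(env.state())
E
```

```text
scene [-125.  753.  871.] None
side [-249. -983.  730.] None
wrist [574.  78. 386.] [[ 7.66475393e-04 -9.60779831e-01 -2.77311249e-01  7.82922618e+01]
 [ 9.99997971e-01  2.19829240e-04  2.00232172e-03 -4.42073819e-01]
 [-1.86282920e-03 -2.77312221e-01  9.60778050e-01 -1.72371518e+02]
 [ 0.00000000e+00  0.00000000e+00  0.00000000e+00  1.00000000e+00]]
{'time_s': 0.15, 'qpos': array([-1.14547423e+00,  1.83426694e+01,  8.96879899e+01,  4.76170705e-04,
        7.20423610e+01, -1.14779083e+00]), 'qvel': array([-0.01201384, -0.04914023, -0.14481337, -0.04461679,  0.00665233,
        0.11265662]), 'effort': array([-5.72294630e-04, -4.12774551e+01, -2.32154489e+01,  7.26667210e-02,
        4.33494255e-02, -9.00343002e-05]), 'ee_pos': array([5.74647977e+02, 1.48890680e-02, 2.13334990e+02]), 'ee_rot': array([-1.79927003e+02, -1.91539405e-03,  9.00021683e+01]), 'force': array([ 0.65631512, -0.38937483, -0.23623303]), 'torque': array([0.02453067, 0.01113618, 0.0240698 ]), 'gripper_force': 0.0, 'gripper_width': 91.40995357028858}
```

View pics/scene0b.png

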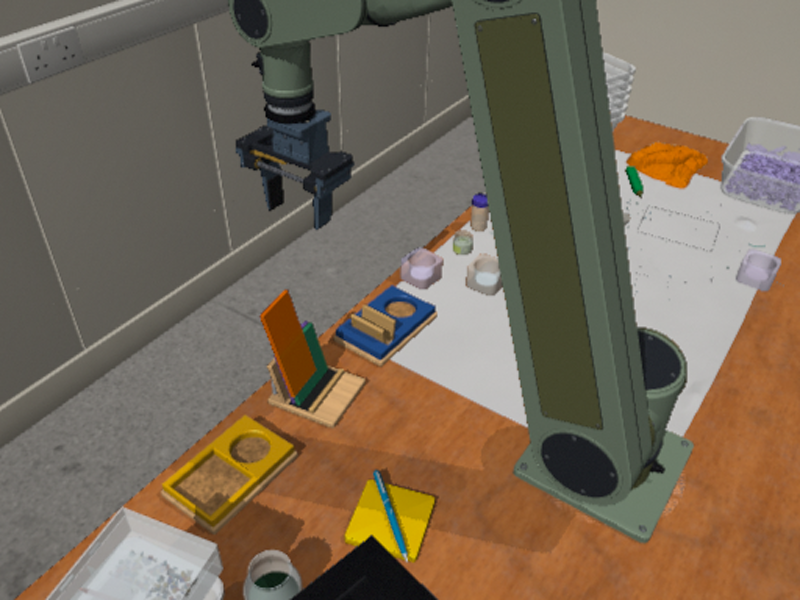

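View pics/side0b.png

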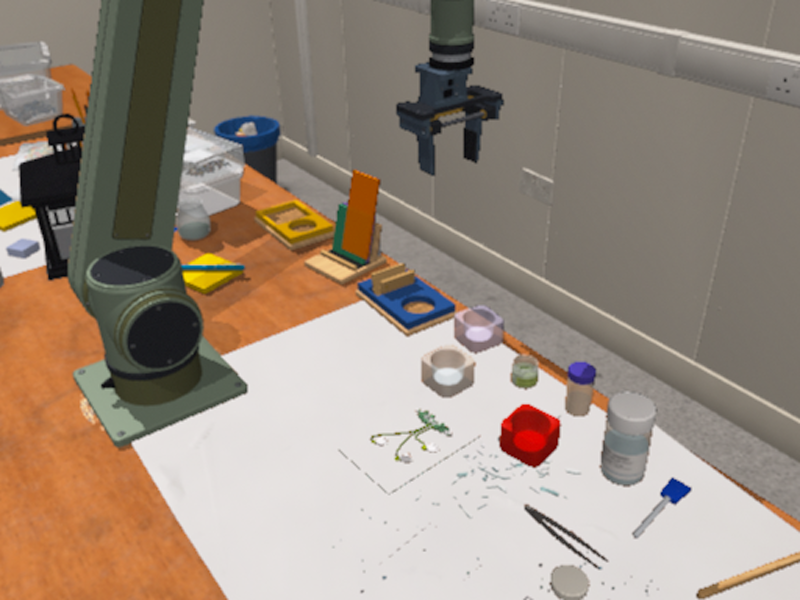

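View pics/wrist0b.png

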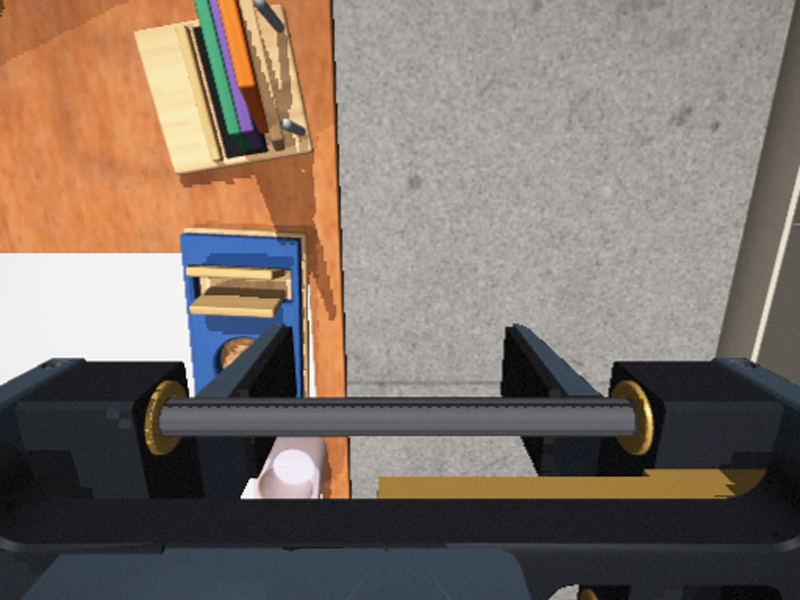

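The scene shows the yellow tray at (230,470), the rack at (310,380) and the blue tray at (385,325). In the side view the lilac holder is at (478,327), clear at (447,370), frit at (525,371), the purple jar at (580,388) and the red look-alike at (530,435). The wrist view gives the rack order from the front as green, violet, amber.

Run:
```python
from h import *
k=.64
def p(fn,u,v,z,l): print(l,px2w(fn,u*k,v*k,z).round(0))
p('side0',580,370,75,'purple cap'); p('side0',525,362,38,'frit rim'); p('side0',447,355,46,'clear top'); p('side0',478,318,46,'lilac'); p('side0',530,418,46,'red')
p('scene0',480,200,75,'purple cap'); p('scene0',463,236,38,'frit rim'); p('scene0',485,264,46,'clear top'); p('scene0',422,258,46,'lilac');p('scene0',758,260,46,'lilac2')
for u,v in [(181,235),(300,236)]: p('wrist0',u,v,26,'blue')
for u,v in [(178,173),(135,30),(312,150),(284,8)]: p('wrist0',u,v,12,'rack')
for u,v in [(262,103),(268,128),(268,97)]: p('wrist0',u,v,165,'amber top?')
for u,v in [(245,418),(296,450),(209,521),(164,485)]: p('scene0',u,v,26,'yellow')
for u,v in [(399,289),(436,312),(381,359),(337,330)]: p('scene0',u,v,26,'blue')
p('scene0',250,446,26,'ywell');p('scene0',401,308,26,'bwell')
```

```text
purple cap [ 455. -435.   75.]
frit rim [ 445. -340.   38.]
clear top [ 357. -263.   46.]
lilac [ 461. -215.   46.]
red [ 353. -442.   46.]
purple cap [ 457. -417.   75.]
frit rim [ 444. -332.   38.]
clear top [ 357. -266.   46.]
lilac [ 465. -212.   46.]
lilac2 [ -64. -587.   46.]
blue [390.  29.  26.]
blue [491.  28.  26.]
rack [388.  79.  12.]
rack [369. 186.  12.]
rack [502.  98.  12.]
rack [487. 201.  12.]
amber top? [509. 111. 165.]
amber top? [511. 100. 165.]
amber top? [512. 114. 165.]
yellow [473. 265.  26.]
yellow [370. 267.  26.]
yellow [386. 424.  26.]
yellow [479. 419.  26.]
blue [ 460. -129.   26.]
blue [ 370. -113.   26.]
blue [380.  41.  26.]
blue [483.  27.  26.]
ywell [429. 300.  26.]
bwell [427. -86.  26.]
```

Emit:
send_rows(motion=[{"tx": -0.088,"ty": -0.029,"tz": -0.0075,"gripper": -1},{"tx": -0.088,"ty": -0.029,"tz": -0.0075,"gripper": -1},{"tx": -0.088,"ty": -0.029,"tz": -0.0075,"gripper": -1},{"tx": -0.088,"ty": -0.029,"tz": -0.0075,"gripper": -1},{"tx": -0.088,"ty": -0.029,"tz": -0.0075,"gripper": -1},{"tx": -0.088,"ty": -0.029,"tz": -0.0075,"gripper": -1},{"tx": -0.088,"ty": -0.029,"tz": -0.0075,"gripper": -1},{"tx": -0.088,"ty": -0.029,"tz": -0.0075,"gripper": -1},{"tx": -0.088,"ty": -0.029,"tz": -0.0075,"gripper": -1},{"tx": -0.088,"ty": -0.029,"tz": -0.0075,"gripper": -1},{"tx": 0,"gripper": -1},{"tx": 0,"gripper": -1}])

```text
invalid input at $.motion[0]: expected keys tx, ty, tz, rx, ry, rz, gripper
```

Run:
```python
from h import *
snap('wrist','w1'); s=env.state(); print(s['time_s'],s['ee_pos'],s['ee_rot'])
im=cv2.imread('pics/w1.png'); cv2.imwrite('pics/w1b.png',cv2.resize(im,(800,600),interpolation=cv2.INTER_CUBIC))
```

```text
0.2 [ 5.74718159e+02 -5.12140902e-03  2.13448147e+02] [-1.79941413e+02 -1.32023639e-04  8.99989733e+01]
```

View pics/w1b.png

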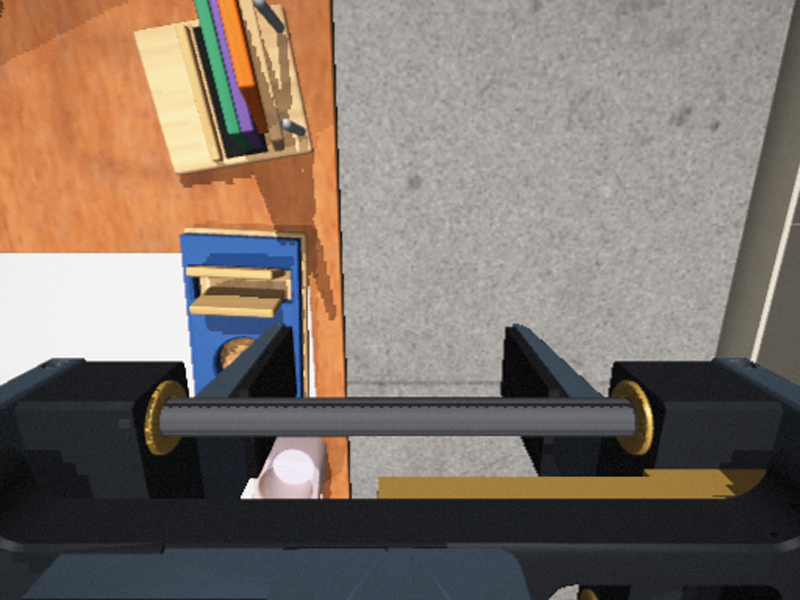

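The call was refused because every row needs all its keys, so the view is unchanged.

Emit:
send_rows(motion=[{"tx": -0.088,"ty": -0.029,"tz": -0.0075,"rx": 0,"ry": 0,"rz": 0,"gripper": -1},{"tx": -0.088,"ty": -0.029,"tz": -0.0075,"rx": 0,"ry": 0,"rz": 0,"gripper": -1},{"tx": -0.088,"ty": -0.029,"tz": -0.0075,"rx": 0,"ry": 0,"rz": 0,"gripper": -1},{"tx": -0.088,"ty": -0.029,"tz": -0.0075,"rx": 0,"ry": 0,"rz": 0,"gripper": -1},{"tx": -0.088,"ty": -0.029,"tz": -0.0075,"rx": 0,"ry": 0,"rz": 0,"gripper": -1},{"tx": -0.088,"ty": -0.029,"tz": -0.0075,"rx": 0,"ry": 0,"rz": 0,"gripper": -1},{"tx": -0.088,"ty": -0.029,"tz": -0.0075,"rx": 0,"ry": 0,"rz": 0,"gripper": -1},{"tx": -0.088,"ty": -0.029,"tz": -0.0075,"rx": 0,"ry": 0,"rz": 0,"gripper": -1},{"tx": -0.088,"ty": -0.029,"tz": -0.0075,"rx": 0,"ry": 0,"rz": 0,"gripper": -1},{"tx": -0.088,"ty": -0.029,"tz": -0.0075,"rx": 0,"ry": 0,"rz": 0,"gripper": -1},{"tx": 0,"ty": 0,"tz": 0,"rx": 0,"ry": 0,"rz": 0,"gripper": -1},{"tx": 0,"ty": 0,"tz": 0,"rx": 0,"ry": 0,"rz": 0,"gripper": -1}])

```text
time_s: 1.7
ee_pos: [429.9, -439.4, 251.0]
ee_rot: [-180.0, -0.1, 90.0]
force: [0.1, -0.8, 0.5]
gripper_width: 91.1
gripper_force: 0.0
```

Run:
```python
from h import *
snap('wrist','w2'); s=env.state(); print(s['time_s'],s['ee_pos'],s['ee_rot'],s['force'])
im=cv2.imread('pics/w2.png'); cv2.imwrite('pics/w2b.png',cv2.resize(im,(800,600),interpolation=cv2.INTER_CUBIC))
```

```text
1.75 [ 430.21009772 -438.99261178  251.18051335] [-1.79991042e+02 -6.37715086e-02  9.00339594e+01] [-0.39502483 -0.22676867  0.0992742 ]
```

View pics/w2b.png

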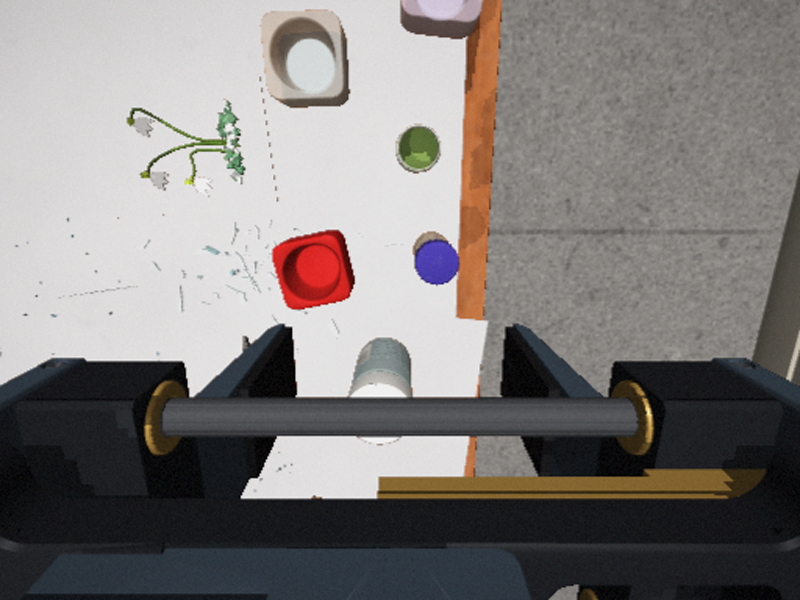

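Purple cap is at (437,262), frit rim at (418,148), clear holder top around (305,55) nearly square-on, red at (312,270), and a bottle at (380,390).

Run:
```python
from h import *
k=.64
def p(fn,u,v,z,l): print(l,px2w(fn,u*k,v*k,z).round(1))
p('w2',437,262,75,'cap');p('w2',418,147,38,'frit');p('w2',418,170,38,'frit lo');p('w2',418,124,38,'frit hi')
for u,v in [(264,14),(344,12),(348,98),(272,100),(268,103),(347,105)]: p('w2',u,v,46,'clear')
p('w2',306,60,25,'clear cavity')
for u,v in [(272,246),(343,230),(354,292),(290,309)]: p('w2',u,v,46,'red')
p('w2',380,415,110,'bottle top'); p('side0',627,475,0,'bottle foot front')
p('w2',403,28,46,'lilac corner');p('w2',401,5,46,'lilac')
```

```text
cap [ 462.9 -431.4   75. ]
frit [ 447.4 -338.    38. ]
frit lo [ 447.6 -357.    38. ]
frit hi [ 447.1 -319.5   38. ]
clear [ 325.5 -240.5   46. ]
clear [ 388.  -239.1   46. ]
clear [ 389.1 -300.6   46. ]
clear [ 326.7 -302.1   46. ]
clear [ 323.2 -304.4   46. ]
clear [ 388.1 -305.9   46. ]
clear cavity [ 352.3 -267.7   25. ]
red [ 316.8 -422.7   46. ]
red [ 381.2 -408.3   46. ]
red [ 389.3 -465.6   46. ]
red [ 328.8 -482.1   46. ]
bottle top [ 415.  -555.2  110. ]
bottle foot front [ 413.8 -563.1    0. ]
lilac corner [ 434. -250.   46.]
lilac [ 432.4 -234.3   46. ]
```

Emit:
send_rows(motion=[{"tx": 0.009,"ty": 0.03,"tz": 0.03,"rx": 0,"ry": 0,"rz": 0,"gripper": -1},{"tx": 0.009,"ty": 0.03,"tz": 0.06,"rx": 0,"ry": 0,"rz": 0,"gripper": -1},{"tx": 0,"ty": 0,"tz": 0.1,"rx": 0,"ry": 0,"rz": 0,"gripper": -1},{"tx": 0,"ty": 0,"tz": 0.1,"rx": 0,"ry": 0,"rz": 0,"gripper": -1},{"tx": 0,"ty": 0,"tz": 0.08,"rx": 0,"ry": 0,"rz": 0,"gripper": -1},{"tx": 0,"ty": 0,"tz": 0.06,"rx": 0,"ry": 0,"rz": 0,"gripper": -1},{"tx": 0,"ty": 0,"tz": 0.022,"rx": 0,"ry": 0,"rz": 0,"gripper": -1},{"tx": 0,"ty": 0,"tz": 0,"rx": 0,"ry": 0,"rz": 0,"gripper": 1},{"tx": 0,"ty": 0,"tz": 0,"rx": 0,"ry": 0,"rz": 0,"gripper": 1},{"tx": 0,"ty": 0,"tz": 0,"rx": 0,"ry": 0,"rz": 0,"gripper": 1},{"tx": 0,"ty": 0,"tz": 0,"rx": 0,"ry": 0,"rz": 0,"gripper": 1},{"tx": 0,"ty": 0,"tz": 0,"rx": 0,"ry": 0,"rz": 0,"gripper": 1}], grip_force=15)

```text
time_s: 3.25
ee_pos: [460.1, -431.2, 25.9]
ee_rot: [180.0, 0.0, 90.0]
force: [-0.3, -0.2, 0.1]
gripper_width: 44.2
gripper_force: 0.0
```

Emit:
send_rows(motion=[{"tx": 0,"ty": 0,"tz": 0,"rx": 0,"ry": 0,"rz": 0,"gripper": 1},{"tx": 0,"ty": 0,"tz": 0,"rx": 0,"ry": 0,"rz": 0,"gripper": 1},{"tx": 0,"ty": 0,"tz": 0,"rx": 0,"ry": 0,"rz": 0,"gripper": 1}])

```text
time_s: 3.62
ee_pos: [460.2, -431.1, 25.6]
ee_rot: [180.0, 0.0, 90.0]
force: [0.3, 0.5, 1.8]
gripper_width: 37.6
gripper_force: 15.0
```

Emit:
send_rows(motion=[{"tx": 0,"ty": 0,"tz": -0.03,"rx": 0,"ry": 0,"rz": 0,"gripper": 1},{"tx": 0,"ty": 0,"tz": -0.08,"rx": 0,"ry": 0,"rz": 0,"gripper": 1},{"tx": 0,"ty": 0,"tz": -0.1,"rx": 0,"ry": 0,"rz": 0,"gripper": 1},{"tx": 0,"ty": 0,"tz": -0.1,"rx": 0,"ry": 0,"rz": 0,"gripper": 1},{"tx": 0.04,"ty": 0,"tz": -0.08,"rx": 0,"ry": 0,"rz": 0,"gripper": 1},{"tx": 0.09,"ty": -0.015,"tz": 0,"rx": 0,"ry": 0,"rz": 0,"gripper": 1},{"tx": 0.1,"ty": -0.015,"tz": 0,"rx": 0,"ry": 0,"rz": 0,"gripper": 1},{"tx": 0.1,"ty": -0.015,"tz": 0,"rx": 0,"ry": 0,"rz": 0,"gripper": 1},{"tx": 0.1,"ty": -0.015,"tz": 0,"rx": 0,"ry": 0,"rz": 0,"gripper": 1},{"tx": 0.09,"ty": 0,"tz": 0,"rx": 0,"ry": 0,"rz": 0,"gripper": 1},{"tx": 0,"ty": 0,"tz": 0,"rx": 0,"ry": 0,"rz": 0,"gripper": 1},{"tx": 0,"ty": 0,"tz": 0,"rx": 0,"ry": 0,"rz": 0,"gripper": 1}])

```text
time_s: 5.12
ee_pos: [430.2, -171.4, 221.1]
ee_rot: [179.9, 0.1, 90.0]
force: [0.9, -0.6, -1.4]
gripper_width: 37.3
gripper_force: 15.0
```

Run:
```python
from h import *
snap('wrist','w3'); s=env.state(); print(s['time_s'],s['ee_pos'],s['ee_rot'],s['gripper_width'])
im=cv2.imread('pics/w3.png'); cv2.imwrite('pics/w3b.png',cv2.resize(im,(800,600),interpolation=cv2.INTER_CUBIC))
```

```text
5.175 [ 430.19971422 -171.75714159  220.89278124] [1.79958577e+02 4.59814775e-02 8.99764448e+01] 37.92406515537597
```

View pics/w3b.png

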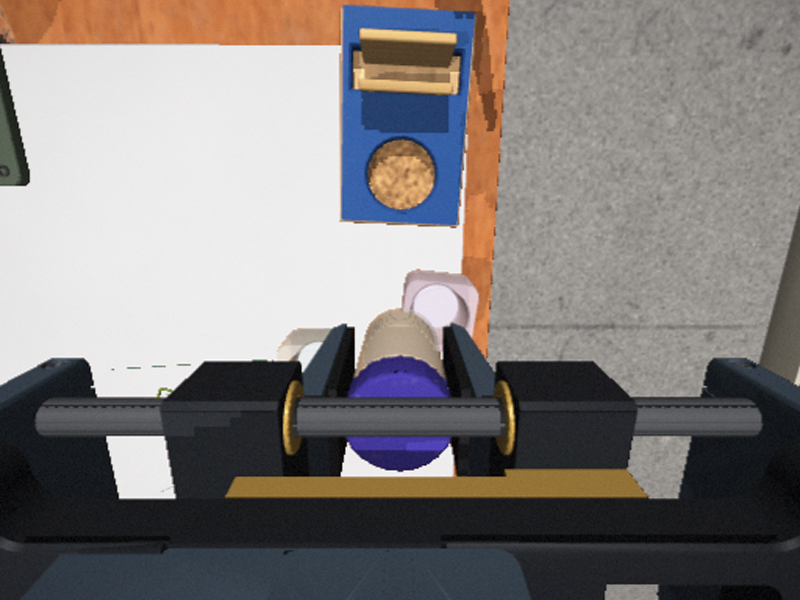

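The blue tray's top corners are at (342,7), (475,12), (459,225) and (341,220). The well rim centre is at (402,174).

Run:
```python
from h import *
k=.64
def p(fn,u,v,z,l): print(l,px2w(fn,u*k,v*k,z).round(1))
for u,v in [(342,7),(475,12),(459,225),(341,220)]: p('w3',u,v,26,'blue')
for u,v in [(401.5,138),(401.5,211),(366,174),(437,174)]:p('w3',u,v,26,'well')
for u,v in [(361,30),(457,35),(453,67),(362,61),(459,80),(352,93),(354,78),(459,95)]: p('w3',u,v,52,'cheek')
```

```text
blue [388.1  28.4  26. ]
blue [488.9  25.3  26. ]
blue [ 483.4 -135.2   26. ]
blue [ 381.5 -131.    26. ]
well [433.4 -64.6  26. ]
well [ 433.6 -123.3   26. ]
well [403.8 -92.9  26. ]
well [463.2 -92.8  26. ]
cheek [404.    5.6  52. ]
cheek [472.5   2.6  52. ]
cheek [470.5 -18.   52. ]
cheek [404.3 -14.2  52. ]
cheek [475.2 -26.6  52. ]
cheek [396.4 -35.4  52. ]
cheek [398.2 -25.4  52. ]
cheek [475.6 -36.6  52. ]
```

Run:
```python
from h import *
print(px2w('w3',400*.64,413*.64,270), px2w('w3',346*.64,413*.64,270), px2w('w3',400*.64,357*.64,270),px2w('w3',400*.64,470*.64,270))
```

```text
[ 430.64104197 -168.90444281  270.        ] [ 412.76929666 -168.8940337   270.        ] [ 430.5902006  -148.76133714  270.        ] [ 430.69735047 -191.21360215  270.        ]
```

Emit:
send_rows(motion=[{"tx": 0.04,"ty": 0.002,"tz": 0,"rx": 0,"ry": 0,"rz": 0,"gripper": 1},{"tx": 0.066,"ty": 0.002,"tz": 0,"rx": 0,"ry": 0,"rz": 0,"gripper": 1},{"tx": 0.05,"ty": 0.003,"tz": 0.05,"rx": 0,"ry": 0,"rz": 0,"gripper": 1},{"tx": 0,"ty": 0,"tz": 0.1,"rx": 0,"ry": 0,"rz": 0,"gripper": 1},{"tx": 0,"ty": 0,"tz": 0.1,"rx": 0,"ry": 0,"rz": 0,"gripper": 1},{"tx": 0,"ty": 0,"tz": 0.05,"rx": 0,"ry": 0,"rz": 0,"gripper": 1},{"tx": 0,"ty": 0,"tz": 0,"rx": 0,"ry": 0,"rz": 0,"gripper": 1},{"tx": 0,"ty": 0,"tz": 0,"rx": 0,"ry": 0,"rz": 0,"gripper": 1}])

```text
time_s: 6.18
ee_pos: [434.7, -93.9, 71.4]
ee_rot: [179.9, 0.0, 89.9]
force: [0.3, 0.1, -0.6]
gripper_width: 37.8
gripper_force: 15.0
```

Emit:
send_rows(motion=[{"tx": 0,"ty": 0,"tz": 0.03,"rx": 0,"ry": 0,"rz": 0,"gripper": 1},{"tx": 0,"ty": 0,"tz": 0.02,"rx": 0,"ry": 0,"rz": 0,"gripper": 1},{"tx": 0,"ty": 0,"tz": 0.008,"rx": 0,"ry": 0,"rz": 0,"gripper": 1},{"tx": 0,"ty": 0,"tz": 0.006,"rx": 0,"ry": 0,"rz": 0,"gripper": 1},{"tx": 0,"ty": 0,"tz": 0.002,"rx": 0,"ry": 0,"rz": 0,"gripper": 1},{"tx": 0,"ty": 0,"tz": 0,"rx": 0,"ry": 0,"rz": 0,"gripper": 1}])

```text
time_s: 6.92
ee_pos: [433.7, -93.0, 37.7]
ee_rot: [180.0, 0.0, 90.0]
force: [-0.1, 0.3, -0.2]
gripper_width: 38.0
gripper_force: 15.0
```

Emit:
send_rows(motion=[{"tx": 0,"ty": 0,"tz": 0,"rx": 0,"ry": 0,"rz": 0,"gripper": -1},{"tx": 0,"ty": 0,"tz": 0,"rx": 0,"ry": 0,"rz": 0,"gripper": -1},{"tx": 0,"ty": 0,"tz": 0,"rx": 0,"ry": 0,"rz": 0,"gripper": -1},{"tx": 0,"ty": 0,"tz": -0.06,"rx": 0,"ry": 0,"rz": 0,"gripper": -1},{"tx": 0,"ty": 0,"tz": -0.1,"rx": 0,"ry": 0,"rz": 0,"gripper": -1},{"tx": 0,"ty": 0,"tz": -0.08,"rx": 0,"ry": 0,"rz": 0,"gripper": -1},{"tx": -0.098,"ty": 0.0055,"tz": 0,"rx": 0,"ry": 0,"rz": 0,"gripper": -1},{"tx": -0.098,"ty": 0.0055,"tz": 0,"rx": 0,"ry": 0,"rz": 0,"gripper": -1},{"tx": -0.098,"ty": 0.0055,"tz": 0,"rx": 0,"ry": 0,"rz": 0,"gripper": -1},{"tx": -0.098,"ty": 0.0055,"tz": 0,"rx": 0,"ry": 0,"rz": 0,"gripper": -1},{"tx": -0.098,"ty": 0.0055,"tz": 0,"rx": 0,"ry": 0,"rz": 0,"gripper": -1},{"tx": 0,"ty": 0,"tz": 0.06,"rx": 0,"ry": 0,"rz": 0,"gripper": -1}])

```text
time_s: 8.43
ee_pos: [448.9, -342.6, 128.8]
ee_rot: [179.7, 0.3, 89.8]
force: [0.5, 1.0, -0.4]
gripper_width: 91.5
gripper_force: 0.0
```

Emit:
send_rows(motion=[{"tx": 0,"ty": 0,"tz": 0.1,"rx": 0,"ry": 0,"rz": 0,"gripper": -1},{"tx": 0,"ty": 0,"tz": 0.08,"rx": 0,"ry": 0,"rz": 0,"gripper": -1},{"tx": 0,"ty": 0,"tz": 0.04,"rx": 0,"ry": 0,"rz": 0,"gripper": -1},{"tx": 0,"ty": 0,"tz": 0,"rx": 0,"ry": 0,"rz": 0,"gripper": 1},{"tx": 0,"ty": 0,"tz": 0,"rx": 0,"ry": 0,"rz": 0,"gripper": 1},{"tx": 0,"ty": 0,"tz": 0,"rx": 0,"ry": 0,"rz": 0,"gripper": 1},{"tx": 0,"ty": 0,"tz": 0,"rx": 0,"ry": 0,"rz": 0,"gripper": 1},{"tx": 0,"ty": 0,"tz": 0,"rx": 0,"ry": 0,"rz": 0,"gripper": 1},{"tx": 0,"ty": 0,"tz": 0,"rx": 0,"ry": 0,"rz": 0,"gripper": 1},{"tx": 0,"ty": 0,"tz": 0,"rx": 0,"ry": 0,"rz": 0,"gripper": 1}], grip_force=12)

```text
time_s: 9.68
ee_pos: [447.4, -338.1, 17.8]
ee_rot: [180.0, 0.0, 90.0]
force: [-0.1, -0.1, 2.3]
gripper_width: 39.8
gripper_force: 12.0
```

Emit:
send_rows(motion=[{"tx": 0,"ty": 0,"tz": -0.03,"rx": 0,"ry": 0,"rz": 0,"gripper": 1},{"tx": 0,"ty": 0,"tz": -0.08,"rx": 0,"ry": 0,"rz": 0,"gripper": 1},{"tx": 0,"ty": 0,"tz": -0.1,"rx": 0,"ry": 0,"rz": 0,"gripper": 1},{"tx": 0,"ty": 0,"tz": -0.1,"rx": 0,"ry": 0,"rz": 0,"gripper": 1},{"tx": 0.04,"ty": 0,"tz": -0.08,"rx": 0,"ry": 0,"rz": 0,"gripper": 1},{"tx": 0.08,"ty": -0.005,"tz": -0.03,"rx": 0,"ry": 0,"rz": 0,"gripper": 1},{"tx": 0.1,"ty": -0.005,"tz": 0,"rx": 0,"ry": 0,"rz": 0,"gripper": 1},{"tx": 0.1,"ty": -0.005,"tz": 0,"rx": 0,"ry": 0,"rz": 0,"gripper": 1},{"tx": 0.1,"ty": -0.005,"tz": 0,"rx": 0,"ry": 0,"rz": 0,"gripper": 1},{"tx": 0.1,"ty": -0.005,"tz": 0,"rx": 0,"ry": 0,"rz": 0,"gripper": 1},{"tx": 0.1,"ty": -0.005,"tz": 0,"rx": 0,"ry": 0,"rz": 0,"gripper": 1},{"tx": 0.1,"ty": -0.005,"tz": 0,"rx": 0,"ry": 0,"rz": 0,"gripper": 1}])

```text
time_s: 11.18
ee_pos: [429.4, 23.6, 228.3]
ee_rot: [179.9, -0.0, 90.0]
force: [0.8, -0.5, -0.5]
gripper_width: 39.7
gripper_force: 12.0
```

Emit:
send_rows(motion=[{"tx": 0.1,"ty": 0,"tz": 0,"rx": 0,"ry": 0,"rz": 0,"gripper": 1},{"tx": 0.1,"ty": 0,"tz": 0,"rx": 0,"ry": 0,"rz": 0,"gripper": 1},{"tx": 0.1,"ty": 0,"tz": 0,"rx": 0,"ry": 0,"rz": 0,"gripper": 1},{"tx": 0.08,"ty": 0,"tz": 0,"rx": 0,"ry": 0,"rz": 0,"gripper": 1},{"tx": 0,"ty": 0,"tz": 0,"rx": 0,"ry": 0,"rz": 0,"gripper": 1},{"tx": 0,"ty": 0,"tz": 0,"rx": 0,"ry": 0,"rz": 0,"gripper": 1}])

```text
time_s: 11.92
ee_pos: [429.5, 211.5, 227.7]
ee_rot: [180.0, 0.0, 90.0]
force: [-0.5, -0.6, -0.8]
gripper_width: 39.9
gripper_force: 12.0
```

Run:
```python
from h import *
snap('wrist','w4'); s=env.state(); print(s['time_s'],s['ee_pos'],s['ee_rot'],s['gripper_width'])
im=cv2.imread('pics/w4.png'); cv2.imwrite('pics/w4b.png',cv2.resize(im,(800,600),interpolation=cv2.INTER_CUBIC))
```

```text
11.975 [429.57055812 211.120572   227.73426239] [1.79989145e+02 2.71376382e-02 8.99676746e+01] 39.7251005268816
```

View pics/w4b.png

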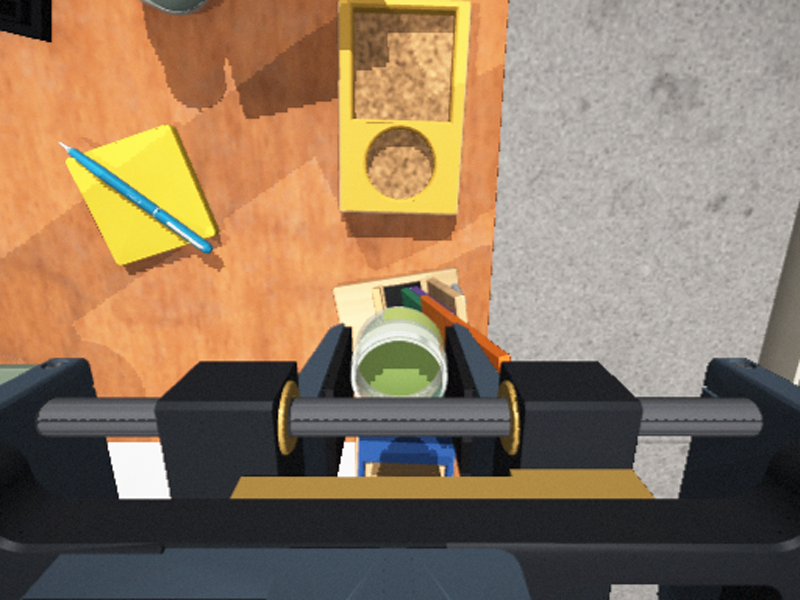

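The yellow tray has its well rim centred at (400,162), near corners at (340,213) and (460,214), and its pocket edges at columns 353–453 and near edge at row 121.

Run:
```python
from h import *
k=.64
def p(fn,u,v,z,l): print(l,px2w(fn,u*k,v*k,z).round(1))
for u,v in [(341,3),(470,2),(460,214),(340,213)]: p('w4',u,v,26,'y')
for u,v in [(400,126),(400,199),(365,162),(436,162)]:p('w4',u,v,26,'well')
for u,v in [(354,11),(455,11),(451,121),(352,120)]:p('w4',u,v,26,'pocket')
p('w4',400,366,250,'jar rim')
```

```text
y [385.8 416.2  26. ]
y [484.9 417.   26. ]
y [483.9 256.5  26. ]
y [379.1 257.3  26. ]
well [431.3 328.2  26. ]
well [431.5 269.3  26. ]
well [401.8 299.8  26. ]
well [461.8 299.8  26. ]
pocket [395.6 410.8  26. ]
pocket [473.6 411.   26. ]
pocket [473.4 332.1  26. ]
pocket [391.8 332.7  26. ]
jar rim [430.1 218.2 250. ]
```

Emit:
send_rows(motion=[{"tx": 0.05,"ty": 0.002,"tz": 0,"rx": 0,"ry": 0,"rz": 0,"gripper": 1},{"tx": 0.07,"ty": 0.002,"tz": 0.03,"rx": 0,"ry": 0,"rz": 0,"gripper": 1},{"tx": 0.05,"ty": 0,"tz": 0.08,"rx": 0,"ry": 0,"rz": 0,"gripper": 1},{"tx": 0,"ty": 0,"tz": 0.1,"rx": 0,"ry": 0,"rz": 0,"gripper": 1},{"tx": 0,"ty": 0,"tz": 0.1,"rx": 0,"ry": 0,"rz": 0,"gripper": 1},{"tx": 0,"ty": 0,"tz": 0.04,"rx": 0,"ry": 0,"rz": 0,"gripper": 1},{"tx": 0,"ty": 0,"tz": 0.02,"rx": 0,"ry": 0,"rz": 0,"gripper": 1},{"tx": 0,"ty": 0,"tz": 0.01,"rx": 0,"ry": 0,"rz": 0,"gripper": 1},{"tx": 0,"ty": 0,"tz": 0.008,"rx": 0,"ry": 0,"rz": 0,"gripper": 1},{"tx": 0,"ty": 0,"tz": 0,"rx": 0,"ry": 0,"rz": 0,"gripper": 1},{"tx": 0,"ty": 0,"tz": 0,"rx": 0,"ry": 0,"rz": 0,"gripper": 1}])

```text
time_s: 13.35
ee_pos: [432.1, 297.2, 34.0]
ee_rot: [179.9, -0.0, 90.0]
force: [-0.5, -0.1, -0.6]
gripper_width: 39.7
gripper_force: 12.0
```

Emit:
send_rows(motion=[{"tx": 0,"ty": 0,"tz": 0.005,"rx": 0,"ry": 0,"rz": 0,"gripper": 1},{"tx": 0,"ty": 0,"tz": 0.003,"rx": 0,"ry": 0,"rz": 0,"gripper": 1},{"tx": 0,"ty": 0,"tz": 0,"rx": 0,"ry": 0,"rz": 0,"gripper": 1},{"tx": 0,"ty": 0,"tz": 0,"rx": 0,"ry": 0,"rz": 0,"gripper": 1}])

```text
time_s: 13.85
ee_pos: [431.8, 297.1, 29.8]
ee_rot: [180.0, -0.0, 90.0]
force: [-1.7, -0.1, 5.2]
gripper_width: 39.9
gripper_force: 12.0
```

Emit:
send_rows(motion=[{"tx": 0,"ty": 0,"tz": 0,"rx": 0,"ry": 0,"rz": 0,"gripper": -1},{"tx": 0,"ty": 0,"tz": 0,"rx": 0,"ry": 0,"rz": 0,"gripper": -1},{"tx": 0,"ty": 0,"tz": 0,"rx": 0,"ry": 0,"rz": 0,"gripper": -1},{"tx": 0,"ty": 0,"tz": -0.06,"rx": 0,"ry": 0,"rz": 0,"gripper": -1},{"tx": 0,"ty": 0,"tz": -0.1,"rx": 0,"ry": 0,"rz": 0,"gripper": -1},{"tx": 0,"ty": 0,"tz": -0.1,"rx": 0,"ry": 0,"rz": 0,"gripper": -1},{"tx": 0,"ty": 0,"tz": -0.1,"rx": 0,"ry": 0,"rz": 0,"gripper": -1},{"tx": 0,"ty": 0,"tz": -0.1,"rx": 0,"ry": 0,"rz": 0,"gripper": -1},{"tx": -0.05,"ty": 0.012,"tz": -0.08,"rx": 0,"ry": 0,"rz": 0,"gripper": -1},{"tx": -0.1,"ty": 0.013,"tz": 0,"rx": 0,"ry": 0,"rz": 0,"gripper": -1},{"tx": -0.1,"ty": 0.013,"tz": 0,"rx": 0,"ry": 0,"rz": 0,"gripper": -1},{"tx": -0.1,"ty": 0.013,"tz": 0,"rx": 0,"ry": 0,"rz": 0,"gripper": -1}])

```text
time_s: 15.35
ee_pos: [457.2, 120.5, 299.4]
ee_rot: [180.0, 0.0, 90.0]
force: [0.2, 0.2, -0.1]
gripper_width: 91.3
gripper_force: 0.0
```

Emit:
send_rows(motion=[{"tx": -0.1,"ty": 0.013,"tz": 0,"rx": 0,"ry": 0,"rz": 0,"gripper": -1},{"tx": -0.1,"ty": 0.012,"tz": 0,"rx": 0,"ry": 0,"rz": 0,"gripper": -1},{"tx": -0.04,"ty": 0,"tz": 0,"rx": 0,"ry": 0,"rz": -0.3,"gripper": -1},{"tx": 0,"ty": 0,"tz": 0,"rx": 0,"ry": 0,"rz": 0,"gripper": -1},{"tx": 0,"ty": 0,"tz": 0,"rx": 0,"ry": 0,"rz": 0,"gripper": -1}])

```text
time_s: 15.98
ee_pos: [469.7, 2.6, 299.4]
ee_rot: [180.0, -0.0, 98.9]
force: [-0.2, 0.1, -0.4]
gripper_width: 91.4
gripper_force: 0.0
```

Run:
```python
from h import *
snap('wrist','w5'); s=env.state(); print(s['time_s'],s['ee_pos'],s['ee_rot'],s['gripper_width'])
im=cv2.imread('pics/w5.png'); cv2.imwrite('pics/w5b.png',cv2.resize(im,(800,600),interpolation=cv2.INTER_CUBIC))
```

```text
16.025 [469.70596964   2.83640026 299.40014958] [ 1.79995741e+02 -2.62772739e-02  9.89641608e+01] 91.39855512503338
```

View pics/w5b.png

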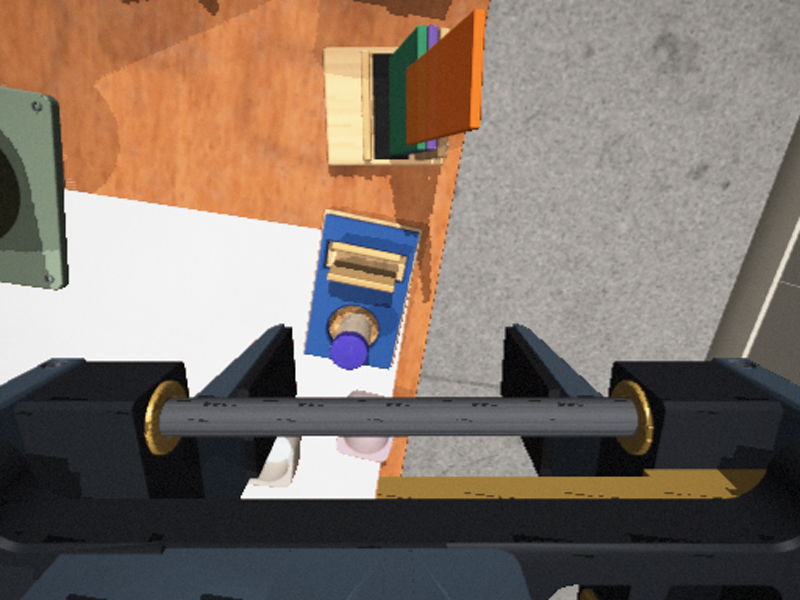

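The rack is at (400,100) with the amber face leaning right; the purple jar stands in its well at (350,330). The stack order is unclear, so I'll zoom.

Run:
```python
from h import *
a=cv2.imread('pics/w5.png')[0:115,195:320]; b=cv2.imread('pics/wrist0.png')[0:115,75:215]
s=cv2.imread('pics/side0.png')[100:190,190:260]
a=cv2.resize(a,(400,368),interpolation=cv2.INTER_NEAREST);b=cv2.resize(b,(390,320),interpolation=cv2.INTER_NEAREST)
o=np.zeros((600,800,3),np.uint8);o[:368,:400]=a;o[:320,405:795]=b
s=cv2.resize(s,(178,228),interpolation=cv2.INTER_NEAREST);o[370:598,:178]=s
c=cv2.imread('pics/scene0.png')[180:275,160:240];c=cv2.resize(c,(192,228),interpolation=cv2.INTER_NEAREST);o[370:598,200:392]=c
cv2.imwrite('pics/z.png',o)
```

```text
(no output)
```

View pics/z.png

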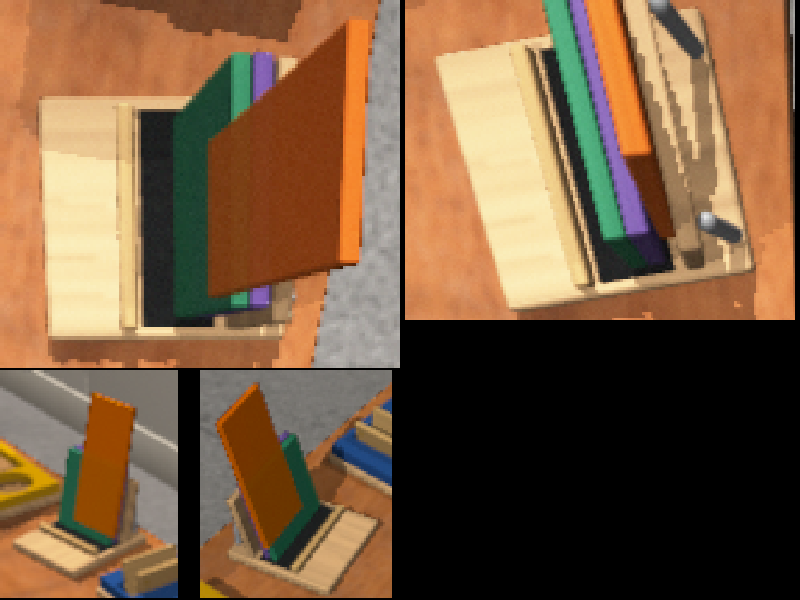

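Run:
```python
from h import *
def p(u,v,z,l):
    q=px2w('w5',195+u/3.2-.5+.5,v/3.2,z); print(l,q.round(1)); return q
A=p(347,22,169,'front top far');B=p(341,265,169,'front top near');C=p(368,22,167,'back top far');D=p(358,265,167,'back top near')
m=(A+B+C+D)/4; print('top centre',m)
for e in (A-B,C-D): print('yaw',np.degrees(np.arctan2(-e[0],e[1])),np.linalg.norm(e))
F=p(208,145,14,'foot far');G=p(208,297,14,'foot near');print('foot',(F+G)/2, np.linalg.norm(F-G))
for u,v in [(40,97),(50,337),(282,337)]: p(u,v,12,'rack')
p(232,55,112,'green top f');p(232,307,112,'green top n');p(250,305,110,'green back')
k=.64
for u,v in [(238,25),(262,128),(238,148),(646,0)]: pass
for u,v in [(405+620*0,0)]: pass
```

```text
front top far [489.3 184.6 169. ]
front top near [501.6 116.4 169. ]
back top far [495.9 186.3 167. ]
back top near [507.4 117.5 167. ]
top centre [498.57293718 151.22962869 168.        ]
yaw 10.187022958748239 69.30210661497512
yaw 9.489673099047042 69.74957022643007
foot far [450.7 177.7  14. ]
foot near [461.7 110.1  14. ]
foot [456.20741393 143.92588068  14.        ] 68.49552851088076
rack [368.9 186.   12. ]
rack [385.6  78.9  12. ]
rack [502.   97.2  12. ]
green top f [456.  187.5 112. ]
green top n [470.7 101.5 112. ]
green back [477.7 103.4 110. ]
```

Emit:
send_rows(motion=[{"tx": 0.0712,"ty": 0.0317,"tz": 0.03,"rx": 0,"ry": 0,"rz": -0.02,"gripper": -1},{"tx": 0.0712,"ty": 0.0317,"tz": 0.04,"rx": 0,"ry": 0,"rz": 0,"gripper": -1},{"tx": 0.0712,"ty": 0.0317,"tz": 0.05,"rx": 0,"ry": 0,"rz": 0,"gripper": -1},{"tx": 0.0712,"ty": 0.0317,"tz": 0.05,"rx": 0,"ry": 0,"rz": 0,"gripper": -1},{"tx": 0,"ty": 0,"tz": 0,"rx": 0.233,"ry": 0,"rz": 0,"gripper": -1},{"tx": 0,"ty": 0,"tz": 0,"rx": 0.234,"ry": 0,"rz": 0,"gripper": -1},{"tx": 0,"ty": 0,"tz": 0,"rx": 0,"ry": 0,"rz": 0,"gripper": -1},{"tx": 0,"ty": 0,"tz": 0,"rx": 0,"ry": 0,"rz": 0,"gripper": -1}])

```text
time_s: 17.02
ee_pos: [508.4, 153.4, 214.4]
ee_rot: [-166.0, 0.0, 99.6]
force: [-0.5, -0.1, 0.8]
gripper_width: 91.2
gripper_force: 0.0
```

```bash
cat >> h.py <<'E'
def totool(target):
    s=env.state(); Rt=R.from_euler('xyz',s['ee_rot'],degrees=True).as_matrix()
    return (Rt.T@(np.array(target)-s['ee_pos'])/500).round(4)
E
python3 - <<'E'
from h import *
s=env.state(); print(s['ee_pos'],s['ee_rot'],R.from_euler('xyz',s['ee_rot'],degrees=True).as_matrix().round(3)); print(totool([486,149,117.7]))
snap('wrist','w6');im=cv2.imread('pics/w6.png'); cv2.imwrite('pics/w6b.png',cv2.resize(im,(800,600),interpolation=cv2.INTER_CUBIC))
E
```

```text
[508.35371625 153.39468827 214.3834788 ] [-1.66032630e+02  5.40938309e-03  9.96264439e+01] [[-0.167  0.957 -0.238]
 [ 0.986  0.162 -0.04 ]
 [-0.    -0.241 -0.97 ]]
[-0.0012  0.0025  0.1986]
```

View pics/w6b.png

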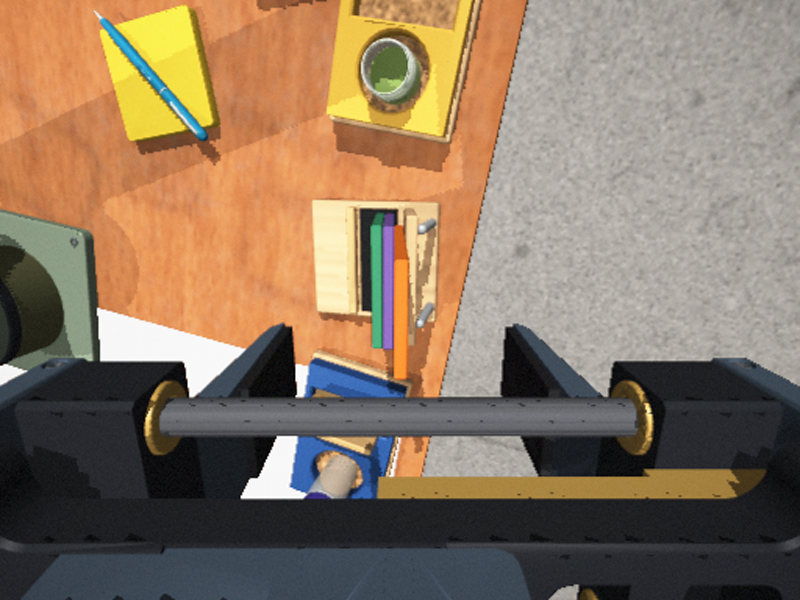

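Amber is edge-on at column 401, centred between the fingers, and the frit jar is seated. I'll descend along the blank and pinch.

Emit:
send_rows(motion=[{"tx": 0,"ty": 0.0025,"tz": 0.06,"rx": 0,"ry": 0,"rz": 0,"gripper": -1},{"tx": 0,"ty": 0,"tz": 0.06,"rx": 0,"ry": 0,"rz": 0,"gripper": -1},{"tx": 0,"ty": 0,"tz": 0.05,"rx": 0,"ry": 0,"rz": 0,"gripper": -1},{"tx": 0,"ty": 0,"tz": 0.0286,"rx": 0,"ry": 0,"rz": 0,"gripper": -0.5},{"tx": 0,"ty": 0,"tz": 0,"rx": 0,"ry": 0,"rz": 0,"gripper": 0.2},{"tx": 0,"ty": 0,"tz": 0,"rx": 0,"ry": 0,"rz": 0,"gripper": 0.4},{"tx": 0,"ty": 0,"tz": 0,"rx": 0,"ry": 0,"rz": 0,"gripper": 0.5},{"tx": 0,"ty": 0,"tz": 0,"rx": 0,"ry": 0,"rz": 0,"gripper": 0.6},{"tx": 0,"ty": 0,"tz": 0,"rx": 0,"ry": 0,"rz": 0,"gripper": 0.6},{"tx": 0,"ty": 0,"tz": 0,"rx": 0,"ry": 0,"rz": 0,"gripper": 0.6}], grip_force=25)

```text
time_s: 18.32
ee_pos: [486.5, 149.1, 117.8]
ee_rot: [-166.0, -0.0, 99.6]
force: [-0.1, 0.8, -1.3]
gripper_width: 24.1
gripper_force: 0.0
```

Run:
```python
from h import *
s=env.state(); print(s['ee_pos'],s['ee_rot'],s['force'],s['gripper_width'])
snap('wrist','w7');im=cv2.imread('pics/w7.png'); cv2.imwrite('pics/w7b.png',cv2.resize(im[128:,100:412],(800,656))[:600])
```

```text
[486.49584932 149.09083725 117.84628055] [-1.66001342e+02 -2.61639611e-04  9.96019460e+01] [-0.06019704  0.78860096 -1.3055327 ] 24.081935209292844
```

View pics/w7b.png

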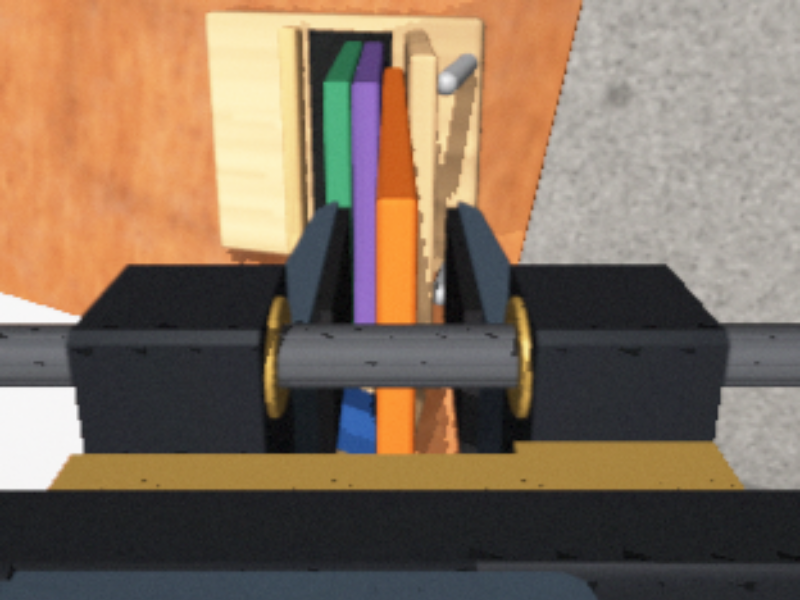

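Emit:
send_rows(motion=[{"tx": 0,"ty": 0,"tz": 0,"rx": 0,"ry": 0,"rz": 0,"gripper": 1},{"tx": 0,"ty": 0,"tz": 0,"rx": 0,"ry": 0,"rz": 0,"gripper": 1},{"tx": 0,"ty": 0,"tz": 0,"rx": 0,"ry": 0,"rz": 0,"gripper": 1},{"tx": 0,"ty": 0,"tz": 0,"rx": 0,"ry": 0,"rz": 0,"gripper": 1},{"tx": 0,"ty": 0,"tz": 0,"rx": 0,"ry": 0,"rz": 0,"gripper": 1},{"tx": 0,"ty": 0,"tz": -0.004,"rx": 0,"ry": 0,"rz": 0,"gripper": 1},{"tx": 0,"ty": 0,"tz": -0.008,"rx": 0,"ry": 0,"rz": 0,"gripper": 1},{"tx": 0,"ty": 0,"tz": -0.012,"rx": 0,"ry": 0,"rz": 0,"gripper": 1}])

```text
time_s: 19.38
ee_pos: [487.9, 149.2, 128.3]
ee_rot: [-165.8, 0.0, 99.6]
force: [-5.7, -1.2, -4.2]
gripper_width: 8.1
gripper_force: 25.0
```

Emit:
send_rows(motion=[{"tx": 0,"ty": 0,"tz": -0.015,"rx": 0,"ry": 0,"rz": 0,"gripper": 1},{"tx": 0,"ty": 0,"tz": -0.02,"rx": 0,"ry": 0,"rz": 0,"gripper": 1},{"tx": 0,"ty": 0,"tz": -0.02,"rx": 0,"ry": 0,"rz": 0,"gripper": 1},{"tx": 0,"ty": 0,"tz": -0.02,"rx": 0,"ry": 0,"rz": 0,"gripper": 1},{"tx": 0,"ty": 0,"tz": -0.02,"rx": 0,"ry": 0,"rz": 0,"gripper": 1},{"tx": 0,"ty": 0,"tz": -0.02,"rx": 0,"ry": 0,"rz": 0,"gripper": 1},{"tx": 0,"ty": 0,"tz": -0.02,"rx": 0,"ry": 0,"rz": 0,"gripper": 1},{"tx": 0,"ty": 0,"tz": -0.02,"rx": 0,"ry": 0,"rz": 0,"gripper": 1},{"tx": 0,"ty": 0,"tz": -0.03,"rx": 0,"ry": 0,"rz": 0,"gripper": 1},{"tx": 0,"ty": 0,"tz": -0.04,"rx": 0,"ry": 0,"rz": 0,"gripper": 1},{"tx": 0,"ty": 0,"tz": -0.04,"rx": 0,"ry": 0,"rz": 0,"gripper": 1},{"tx": 0,"ty": 0,"tz": 0,"rx": 0,"ry": 0,"rz": 0,"gripper": 1}])

```text
time_s: 20.88
ee_pos: [522.7, 155.3, 259.9]
ee_rot: [-166.3, -0.0, 99.6]
force: [0.5, -0.2, -2.7]
gripper_width: 7.9
gripper_force: 25.0
```

Emit:
send_rows(motion=[{"tx": 0,"ty": 0,"tz": 0,"rx": -0.233,"ry": 0,"rz": 0,"gripper": 1},{"tx": 0,"ty": 0,"tz": 0,"rx": -0.234,"ry": 0,"rz": 0,"gripper": 1},{"tx": -0.05,"ty": -0.03,"tz": 0,"rx": 0,"ry": 0,"rz": 0,"gripper": 1},{"tx": -0.05,"ty": -0.03,"tz": 0,"rx": 0,"ry": 0,"rz": 0,"gripper": 1},{"tx": 0,"ty": 0,"tz": 0,"rx": 0,"ry": 0,"rz": -0.326,"gripper": 1},{"tx": 0,"ty": 0,"tz": 0,"rx": 0,"ry": 0,"rz": -0.326,"gripper": 1},{"tx": 0,"ty": 0,"tz": 0,"rx": 0,"ry": 0,"rz": -0.326,"gripper": 1},{"tx": 0,"ty": 0,"tz": 0,"rx": 0,"ry": 0,"rz": -0.326,"gripper": 1},{"tx": 0,"ty": 0,"tz": 0,"rx": 0,"ry": 0,"rz": -0.326,"gripper": 1},{"tx": 0,"ty": 0,"tz": 0,"rx": 0,"ry": 0,"rz": -0.326,"gripper": 1},{"tx": 0,"ty": 0,"tz": 0,"rx": 0,"ry": 0,"rz": -0.326,"gripper": 1},{"tx": 0,"ty": 0,"tz": 0,"rx": 0,"ry": 0,"rz": -0.326,"gripper": 1}])

```text
time_s: 22.38
ee_pos: [499.1, 100.5, 257.3]
ee_rot: [-180.0, -0.1, 178.2]
force: [-0.5, 0.3, -2.7]
gripper_width: 8.2
gripper_force: 25.0
```

Run:
```python
from h import *
s=env.state(); print(s['ee_pos'],s['ee_rot'],s['qpos'],s['gripper_width'])
print(totool([437,-15,170]))
```

```text
[499.11931317 100.51151158 257.34152716] [-1.79984121e+02 -6.75402397e-02  1.78167788e+02] [ 1.00925984e+01  1.08977970e+01  9.35471956e+01 -1.63208791e-03
  7.56243712e+01 -7.80747931e+01] 8.152909599890663
[ 0.1166 -0.2348  0.1749]
```

Emit:
send_rows(motion=[{"tx": 0.0233,"ty": -0.047,"tz": 0.0,"rx": 0,"ry": 0,"rz": 0,"gripper": 1},{"tx": 0.0233,"ty": -0.047,"tz": 0.0,"rx": 0,"ry": 0,"rz": 0,"gripper": 1},{"tx": 0.0233,"ty": -0.047,"tz": 0.035,"rx": 0,"ry": 0,"rz": 0,"gripper": 1},{"tx": 0.0233,"ty": -0.047,"tz": 0.05,"rx": 0,"ry": 0,"rz": 0,"gripper": 1},{"tx": 0.0233,"ty": -0.047,"tz": 0.05,"rx": 0,"ry": 0,"rz": 0,"gripper": 1},{"tx": 0,"ty": 0,"tz": 0,"rx": 0,"ry": 0,"rz": 0,"gripper": 1},{"tx": 0,"ty": 0,"tz": 0,"rx": 0,"ry": 0,"rz": 0,"gripper": 1}])

```text
time_s: 23.25
ee_pos: [437.8, -14.3, 191.1]
ee_rot: [180.0, 0.1, 177.8]
force: [0.4, -0.3, -2.5]
gripper_width: 7.7
gripper_force: 25.0
```

Run:
```python
from h import *
s=env.state(); print(s['ee_pos'],s['ee_rot'])
snap('wrist','w8');snap('side','s8')
a=cv2.imread('pics/w8.png'); b=cv2.imread('pics/s8.png')[80:230,150:330]
o=np.zeros((600,800,3),np.uint8); o[:338,:450]=cv2.resize(a,(450,338)); o[:292,450:]=cv2.resize(b,(350,292))
c=cv2.imread('pics/w8.png')[60:384,130:390]; 
o[338:,:330]=cv2.resize(c,(330,411))[:262]
snap('scene','c8'); d=cv2.imread('pics/c8.png')[130:280,150:300]; o[300:600,450:750]=cv2.resize(d,(300,300))
cv2.imwrite('pics/z8.png',o)
```

```text
[437.83977831 -14.30904101 191.05516121] [1.79972445e+02 9.59819314e-02 1.77824657e+02]
```

View pics/z8.png

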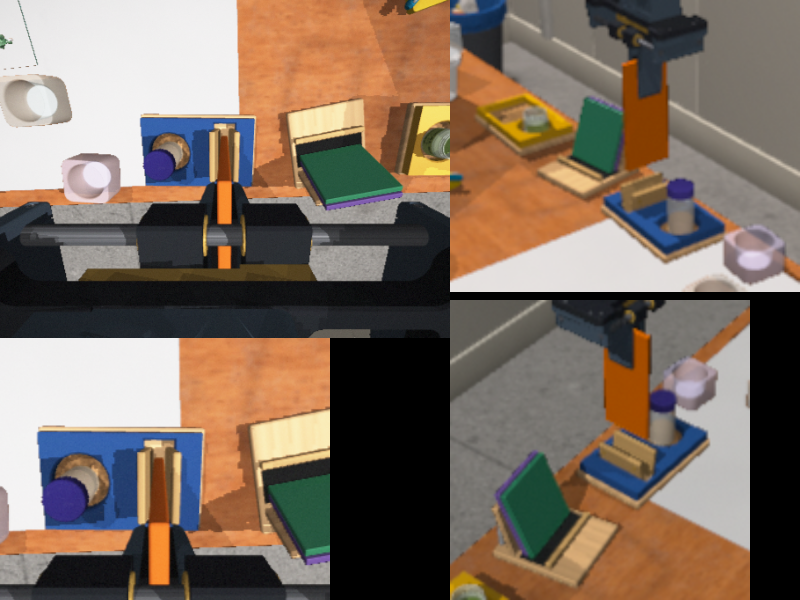

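The blank hangs straight above the slot in all views, and the green and violet blanks still lean safely in the rack. Lowering it now.

Emit:
send_rows(motion=[{"tx": 0,"ty": -0.001,"tz": 0.03,"rx": 0,"ry": 0,"rz": 0,"gripper": 1},{"tx": 0,"ty": 0,"tz": 0.03,"rx": 0,"ry": 0,"rz": 0,"gripper": 1},{"tx": 0,"ty": 0,"tz": 0.025,"rx": 0,"ry": 0,"rz": 0,"gripper": 1},{"tx": 0,"ty": 0,"tz": 0.015,"rx": 0,"ry": 0,"rz": 0,"gripper": 1},{"tx": 0,"ty": 0,"tz": 0.015,"rx": 0,"ry": 0,"rz": 0,"gripper": 1},{"tx": 0,"ty": 0,"tz": 0.01,"rx": 0,"ry": 0,"rz": 0,"gripper": 1},{"tx": 0,"ty": 0,"tz": 0,"rx": 0,"ry": 0,"rz": 0,"gripper": 1},{"tx": 0,"ty": 0,"tz": 0,"rx": 0,"ry": 0,"rz": 0,"gripper": 1}])

```text
time_s: 24.4
ee_pos: [437.3, -15.2, 128.3]
ee_rot: [-180.0, 0.0, 177.8]
force: [-0.1, -1.0, -1.8]
gripper_width: 7.9
gripper_force: 25.0
```

Emit:
send_rows(motion=[{"tx": 0,"ty": 0,"tz": 0.006,"rx": 0,"ry": 0,"rz": 0,"gripper": 1},{"tx": 0,"ty": 0,"tz": 0.004,"rx": 0,"ry": 0,"rz": 0,"gripper": 1},{"tx": 0,"ty": 0,"tz": 0.003,"rx": 0,"ry": 0,"rz": 0,"gripper": 1},{"tx": 0,"ty": 0,"tz": 0.002,"rx": 0,"ry": 0,"rz": 0,"gripper": 1},{"tx": 0,"ty": 0,"tz": 0,"rx": 0,"ry": 0,"rz": 0,"gripper": 1}])

```text
time_s: 25.02
ee_pos: [437.1, -15.1, 120.6]
ee_rot: [-180.0, 0.0, 177.8]
force: [-0.1, -0.2, -2.0]
gripper_width: 8.2
gripper_force: 25.0
```

Emit:
send_rows(motion=[{"tx": 0,"ty": 0,"tz": 0.002,"rx": 0,"ry": 0,"rz": 0,"gripper": 1},{"tx": 0,"ty": 0,"tz": 0.002,"rx": 0,"ry": 0,"rz": 0,"gripper": 1},{"tx": 0,"ty": 0,"tz": 0,"rx": 0,"ry": 0,"rz": 0,"gripper": 1}])

```text
time_s: 25.4
ee_pos: [437.1, -15.1, 120.5]
ee_rot: [-180.0, 0.1, 177.8]
force: [-5.4, 0.4, 14.4]
gripper_width: 7.7
gripper_force: 25.0
```

Emit:
send_rows(motion=[{"tx": 0,"ty": 0,"tz": -0.002,"rx": 0,"ry": 0,"rz": 0,"gripper": 0.75},{"tx": 0,"ty": 0,"tz": 0,"rx": 0,"ry": 0,"rz": 0,"gripper": 0.65},{"tx": 0,"ty": 0,"tz": 0,"rx": 0,"ry": 0,"rz": 0,"gripper": 0.55},{"tx": 0,"ty": 0,"tz": 0,"rx": 0,"ry": 0,"rz": 0,"gripper": 0.4},{"tx": 0,"ty": 0,"tz": 0,"rx": 0,"ry": 0,"rz": 0,"gripper": 0.2},{"tx": 0,"ty": 0,"tz": 0,"rx": 0,"ry": 0,"rz": 0,"gripper": -0.2},{"tx": 0,"ty": 0,"tz": 0,"rx": 0,"ry": 0,"rz": 0,"gripper": -1},{"tx": 0,"ty": 0,"tz": 0,"rx": 0,"ry": 0,"rz": 0,"gripper": -1},{"tx": 0,"ty": 0,"tz": 0,"rx": 0,"ry": 0,"rz": 0,"gripper": -1},{"tx": 0,"ty": 0,"tz": 0,"rx": 0,"ry": 0,"rz": 0,"gripper": -1},{"tx": 0,"ty": 0,"tz": 0,"rx": 0,"ry": 0,"rz": 0,"gripper": -1},{"tx": 0,"ty": 0,"tz": 0,"rx": 0,"ry": 0,"rz": 0,"gripper": -1}])

```text
time_s: 26.9
ee_pos: [437.0, -15.1, 119.5]
ee_rot: [-180.0, 0.0, 177.8]
force: [0.7, -1.0, 0.7]
gripper_width: 91.0
gripper_force: 0.0
```

Emit:
send_rows(motion=[{"tx": 0,"ty": 0,"tz": -0.05,"rx": 0,"ry": 0,"rz": 0,"gripper": -1},{"tx": 0,"ty": 0,"tz": -0.1,"rx": 0,"ry": 0,"rz": 0,"gripper": -1},{"tx": 0,"ty": 0,"tz": -0.1,"rx": 0,"ry": 0,"rz": 0,"gripper": -1},{"tx": 0,"ty": 0,"tz": 0,"rx": 0,"ry": 0,"rz": 0.325,"gripper": -1},{"tx": 0,"ty": 0,"tz": 0,"rx": 0,"ry": 0,"rz": 0.325,"gripper": -1},{"tx": 0,"ty": 0,"tz": 0,"rx": 0,"ry": 0,"rz": 0.325,"gripper": -1},{"tx": 0,"ty": 0,"tz": 0,"rx": 0,"ry": 0,"rz": 0.325,"gripper": -1},{"tx": 0,"ty": 0,"tz": 0,"rx": 0,"ry": 0,"rz": 0.325,"gripper": -1},{"tx": 0,"ty": 0,"tz": 0,"rx": 0,"ry": 0,"rz": 0.325,"gripper": -1},{"tx": 0,"ty": 0,"tz": 0,"rx": 0,"ry": 0,"rz": 0.325,"gripper": -1},{"tx": 0,"ty": 0,"tz": 0,"rx": 0,"ry": 0,"rz": 0.325,"gripper": -1},{"tx": 0,"ty": 0,"tz": 0,"rx": 0,"ry": 0,"rz": 0.327,"gripper": -1}])

```text
time_s: 28.4
ee_pos: [436.9, -15.1, 244.5]
ee_rot: [-180.0, 0.0, 89.7]
force: [0.6, -0.7, 0.3]
gripper_width: 91.4
gripper_force: 0.0
```

Emit:
send_rows(motion=[{"tx": -0.0957,"ty": -0.0229,"tz": 0,"rx": 0,"ry": 0,"rz": 0,"gripper": -1},{"tx": -0.0957,"ty": -0.0229,"tz": 0,"rx": 0,"ry": 0,"rz": 0,"gripper": -1},{"tx": -0.0957,"ty": -0.0229,"tz": 0,"rx": 0,"ry": 0,"rz": 0,"gripper": -1},{"tx": -0.0957,"ty": -0.0229,"tz": 0,"rx": 0,"ry": 0,"rz": 0,"gripper": -1},{"tx": -0.0957,"ty": -0.0229,"tz": 0,"rx": 0,"ry": 0,"rz": 0,"gripper": -1},{"tx": -0.0957,"ty": -0.0229,"tz": 0,"rx": 0,"ry": 0,"rz": 0,"gripper": -1},{"tx": -0.0957,"ty": -0.0229,"tz": 0,"rx": 0,"ry": 0,"rz": 0,"gripper": -1},{"tx": 0,"ty": 0,"tz": 0,"rx": 0,"ry": 0,"rz": 0,"gripper": -0.8},{"tx": 0,"ty": 0,"tz": 0,"rx": 0,"ry": 0,"rz": 0,"gripper": -0.8}])

```text
time_s: 29.52
ee_pos: [356.9, -349.5, 244.2]
ee_rot: [-180.0, -0.1, 90.0]
force: [-0.5, 1.1, 0.5]
gripper_width: 82.3
gripper_force: 0.0
```

Run:
```python
from h import *
s=env.state(); print(s['time_s'],s['ee_pos'],s['ee_rot'],s['gripper_width'])
snap('wrist','w9')
im=cv2.imread('pics/w9.png'); cv2.imwrite('pics/w9b.png',cv2.resize(im,(800,600),interpolation=cv2.INTER_CUBIC))
```

```text
29.525 [ 356.90348693 -349.52920546  244.23456046] [-1.79984249e+02 -6.83463376e-02  9.00076126e+01] 82.34230135510222
```

View pics/w9b.png

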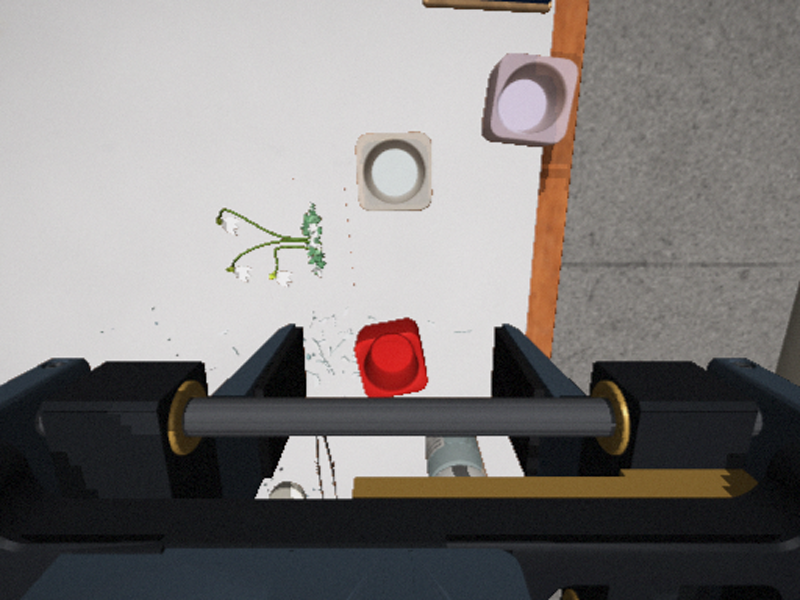

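The clear holder spans columns 357–432 and rows 131–211, nearly square to the tool; the lilac one stands clear at (530,100).

Run:
```python
from h import *
k=.64
for u,v in [(394,131),(394,211),(356,172),(432,172),(357,135),(358,209),(431,133),(432,208)]: print(px2w('w9',u*k,v*k,46).round(1))
for u,v in [(488,60),(483,135)]: print('lilac',px2w('w9',u*k,v*k,46).round(1))
```

```text
[ 353.7 -236.6   46. ]
[ 353.6 -301.3   46. ]
[ 321.6 -269.    46. ]
[ 385.7 -268.9   46. ]
[ 323.2 -239.7   46. ]
[ 322.6 -299.6   46. ]
[ 384.2 -238.1   46. ]
[ 386.4 -298.7   46. ]
lilac [ 427.9 -184.3   46. ]
lilac [ 427.  -239.6   46. ]
```

Emit:
send_rows(motion=[{"tx": 0.055,"ty": -0.003,"tz": 0.0,"rx": 0,"ry": 0,"rz": 0,"gripper": -0.8},{"tx": 0.106,"ty": -0.002,"tz": 0.04,"rx": 0,"ry": 0,"rz": 0,"gripper": -0.8},{"tx": 0,"ty": 0,"tz": 0.1,"rx": 0,"ry": 0,"rz": 0,"gripper": -0.8},{"tx": 0,"ty": 0,"tz": 0.1,"rx": 0,"ry": 0,"rz": 0,"gripper": -0.8},{"tx": 0,"ty": 0,"tz": 0.08,"rx": 0,"ry": 0,"rz": 0,"gripper": -0.8},{"tx": 0,"ty": 0,"tz": 0.07,"rx": 0,"ry": 0,"rz": 0,"gripper": -0.8},{"tx": 0,"ty": 0,"tz": 0.04,"rx": 0,"ry": 0,"rz": 0,"gripper": -0.8},{"tx": 0,"ty": 0,"tz": 0.022,"rx": 0,"ry": 0,"rz": 0,"gripper": -0.8},{"tx": 0,"ty": 0,"tz": 0,"rx": 0,"ry": 0,"rz": 0,"gripper": 0},{"tx": 0,"ty": 0,"tz": 0,"rx": 0,"ry": 0,"rz": 0,"gripper": 0},{"tx": 0,"ty": 0,"tz": 0,"rx": 0,"ry": 0,"rz": 0,"gripper": 0},{"tx": 0,"ty": 0,"tz": 0,"rx": 0,"ry": 0,"rz": 0,"gripper": 0}], grip_force=25)

```text
time_s: 31.08
ee_pos: [355.0, -269.8, 19.3]
ee_rot: [179.9, 0.0, 90.0]
force: [0.2, 2.5, 5.0]
gripper_width: 63.8
gripper_force: 25.0
```

Emit:
send_rows(motion=[{"tx": 0,"ty": 0,"tz": -0.03,"rx": 0,"ry": 0,"rz": 0,"gripper": 0.3},{"tx": 0,"ty": 0,"tz": -0.08,"rx": 0,"ry": 0,"rz": 0,"gripper": 0.3},{"tx": 0,"ty": 0,"tz": -0.1,"rx": 0,"ry": 0,"rz": 0,"gripper": 0.3},{"tx": 0,"ty": 0,"tz": -0.1,"rx": 0,"ry": 0,"rz": 0,"gripper": 0.3},{"tx": 0,"ty": 0,"tz": -0.1,"rx": 0,"ry": 0,"rz": 0,"gripper": 0.3},{"tx": 0.05,"ty": 0,"tz": -0.07,"rx": 0,"ry": 0,"rz": 0,"gripper": 0.3},{"tx": 0.09,"ty": 0.012,"tz": 0,"rx": 0,"ry": 0,"rz": 0,"gripper": 0.3},{"tx": 0.1,"ty": 0.012,"tz": 0,"rx": 0,"ry": 0,"rz": 0,"gripper": 0.3},{"tx": 0.1,"ty": 0.012,"tz": 0,"rx": 0,"ry": 0,"rz": 0,"gripper": 0.3},{"tx": 0.1,"ty": 0.012,"tz": 0,"rx": 0,"ry": 0,"rz": 0,"gripper": 0.3},{"tx": 0.1,"ty": 0.012,"tz": 0,"rx": 0,"ry": 0,"rz": 0,"gripper": 0.3},{"tx": 0.1,"ty": 0.012,"tz": 0,"rx": 0,"ry": 0,"rz": 0,"gripper": 0.3}])

```text
time_s: 32.58
ee_pos: [390.1, 51.8, 258.5]
ee_rot: [180.0, 0.0, 90.0]
force: [0.5, -0.7, -1.8]
gripper_width: 63.5
gripper_force: 25.0
```

Emit:
send_rows(motion=[{"tx": 0.1,"ty": 0.012,"tz": 0,"rx": 0,"ry": 0,"rz": 0,"gripper": 0.3},{"tx": 0.1,"ty": 0.012,"tz": 0,"rx": 0,"ry": 0,"rz": 0,"gripper": 0.3},{"tx": 0.1,"ty": 0.012,"tz": 0,"rx": 0,"ry": 0,"rz": 0,"gripper": 0.3},{"tx": 0.1,"ty": 0.012,"tz": 0,"rx": 0,"ry": 0,"rz": 0,"gripper": 0.3},{"tx": 0.08,"ty": 0.012,"tz": 0,"rx": 0,"ry": 0,"rz": 0,"gripper": 0.3},{"tx": 0.05,"ty": 0.012,"tz": 0,"rx": 0,"ry": 0,"rz": 0,"gripper": 0.3},{"tx": 0,"ty": 0,"tz": 0,"rx": 0,"ry": 0,"rz": 0.05,"gripper": 0.3},{"tx": 0,"ty": 0,"tz": 0,"rx": 0,"ry": 0,"rz": 0,"gripper": 0.3}])

```text
time_s: 33.58
ee_pos: [425.8, 314.4, 258.2]
ee_rot: [-180.0, 0.1, 88.5]
force: [0.2, -0.5, -1.5]
gripper_width: 63.6
gripper_force: 25.0
```

Run:
```python
from h import *
s=env.state(); print(s['time_s'],s['ee_pos'],s['ee_rot'],s['gripper_width'],s['force'])
print(totool([433,372.3,60]))
```

```text
33.575 [425.82294122 314.44537005 258.196985  ] [-1.79961307e+02  7.73964385e-02  8.85042402e+01] 63.62539576225633 [ 0.18845797 -0.49207349 -1.46598145]
[0.1166 0.0116 0.3962]
```

Emit:
send_rows(motion=[{"tx": 0.0583,"ty": 0.0058,"tz": 0,"rx": 0,"ry": 0,"rz": 0,"gripper": 0.3},{"tx": 0.0583,"ty": 0.0058,"tz": 0.04,"rx": 0,"ry": 0,"rz": 0,"gripper": 0.3},{"tx": 0,"ty": 0,"tz": 0.1,"rx": 0,"ry": 0,"rz": 0,"gripper": 0.3},{"tx": 0,"ty": 0,"tz": 0.1,"rx": 0,"ry": 0,"rz": 0,"gripper": 0.3},{"tx": 0,"ty": 0,"tz": 0.09,"rx": 0,"ry": 0,"rz": 0,"gripper": 0.3},{"tx": 0,"ty": 0,"tz": 0.05,"rx": 0,"ry": 0,"rz": 0,"gripper": 0.3},{"tx": 0,"ty": 0,"tz": 0.016,"rx": 0,"ry": 0,"rz": 0,"gripper": 0.3},{"tx": 0,"ty": 0,"tz": 0,"rx": 0,"ry": 0,"rz": 0,"gripper": 0.3},{"tx": 0,"ty": 0,"tz": 0,"rx": 0,"ry": 0,"rz": 0,"gripper": 0.3}])

```text
time_s: 34.7
ee_pos: [434.4, 374.0, 62.1]
ee_rot: [179.9, -0.1, 88.5]
force: [0.0, 0.4, -1.1]
gripper_width: 63.7
gripper_force: 25.0
```

Run:
```python
from h import *
s=env.state(); print(s['ee_pos'],s['ee_rot'],s['force'])
snap('scene','c10');snap('wrist','w10')
a=cv2.imread('pics/c10.png')[220:384,70:290]; o=np.zeros((600,800,3),np.uint8); o[:300,:402]=cv2.resize(a,(402,300))
o[:300,400:]=cv2.resize(cv2.imread('pics/w10.png'),(400,300)); cv2.imwrite('pics/z10.png',o[:300])
```

```text
[434.42443212 373.967372    62.06127118] [ 1.79866049e+02 -1.09320658e-01  8.85086726e+01] [ 0.04528606  0.39597052 -1.11532474]
```

View pics/z10.png

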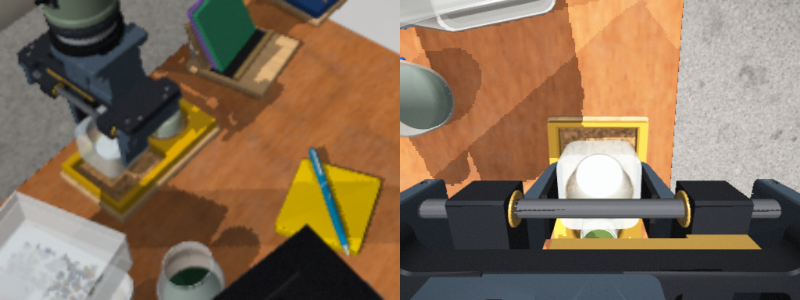

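Holder is centred over the pocket. Lowering it gently.

Emit:
send_rows(motion=[{"tx": 0,"ty": 0,"tz": 0.02,"rx": 0,"ry": 0,"rz": 0,"gripper": 0.3},{"tx": 0,"ty": 0,"tz": 0.018,"rx": 0,"ry": 0,"rz": 0,"gripper": 0.3},{"tx": 0,"ty": 0,"tz": 0.01,"rx": 0,"ry": 0,"rz": 0,"gripper": 0.3},{"tx": 0,"ty": 0,"tz": 0.005,"rx": 0,"ry": 0,"rz": 0,"gripper": 0.3},{"tx": 0,"ty": 0,"tz": 0.003,"rx": 0,"ry": 0,"rz": 0,"gripper": 0.3},{"tx": 0,"ty": 0,"tz": 0,"rx": 0,"ry": 0,"rz": 0,"gripper": 0.3},{"tx": 0,"ty": 0,"tz": 0,"rx": 0,"ry": 0,"rz": 0,"gripper": 0.3}])

```text
time_s: 35.67
ee_pos: [433.6, 373.7, 32.7]
ee_rot: [180.0, -0.0, 88.5]
force: [1.2, -0.7, -1.1]
gripper_width: 63.8
gripper_force: 25.0
```

Emit:
send_rows(motion=[{"tx": 0,"ty": 0,"tz": 0.002,"rx": 0,"ry": 0,"rz": 0,"gripper": 0.3},{"tx": 0,"ty": 0,"tz": 0.002,"rx": 0,"ry": 0,"rz": 0,"gripper": 0.3},{"tx": 0,"ty": 0,"tz": 0,"rx": 0,"ry": 0,"rz": 0,"gripper": 0.3}])

```text
time_s: 36.05
ee_pos: [433.6, 373.7, 31.3]
ee_rot: [180.0, -0.0, 88.5]
force: [-1.0, -1.3, 5.1]
gripper_width: 63.8
gripper_force: 25.0
```

Contact at the expected floor height. Releasing, rising and backing off for a final look.

Emit:
send_rows(motion=[{"tx": 0,"ty": 0,"tz": 0,"rx": 0,"ry": 0,"rz": 0,"gripper": -0.8},{"tx": 0,"ty": 0,"tz": 0,"rx": 0,"ry": 0,"rz": 0,"gripper": -0.8},{"tx": 0,"ty": 0,"tz": 0,"rx": 0,"ry": 0,"rz": 0,"gripper": -0.8},{"tx": 0,"ty": 0,"tz": -0.03,"rx": 0,"ry": 0,"rz": 0,"gripper": -0.8},{"tx": 0,"ty": 0,"tz": -0.1,"rx": 0,"ry": 0,"rz": 0,"gripper": -1},{"tx": 0,"ty": 0,"tz": -0.1,"rx": 0,"ry": 0,"rz": 0,"gripper": -1},{"tx": 0,"ty": 0,"tz": -0.1,"rx": 0,"ry": 0,"rz": 0,"gripper": -1},{"tx": 0,"ty": 0,"tz": -0.1,"rx": 0,"ry": 0,"rz": 0,"gripper": -1},{"tx": -0.1,"ty": 0,"tz": -0.05,"rx": 0,"ry": 0,"rz": 0,"gripper": -1},{"tx": -0.1,"ty": 0,"tz": 0,"rx": 0,"ry": 0,"rz": 0,"gripper": -1},{"tx": -0.1,"ty": 0,"tz": 0,"rx": 0,"ry": 0,"rz": 0,"gripper": -1},{"tx": -0.1,"ty": 0,"tz": 0,"rx": 0,"ry": 0,"rz": 0,"gripper": -1}])

```text
time_s: 37.55
ee_pos: [428.1, 172.1, 271.7]
ee_rot: [179.9, -0.0, 88.6]
force: [0.3, 0.1, 1.1]
gripper_width: 91.4
gripper_force: 0.0
```

Emit:
send_rows(motion=[{"tx": -0.05,"ty": 0,"tz": 0,"rx": 0,"ry": 0,"rz": 0,"gripper": -1},{"tx": 0,"ty": 0,"tz": 0,"rx": 0,"ry": 0,"rz": 0,"gripper": -1},{"tx": 0,"ty": 0,"tz": 0,"rx": 0,"ry": 0,"rz": 0,"gripper": -1}])

```text
time_s: 37.92
ee_pos: [427.9, 149.2, 271.1]
ee_rot: [179.9, -0.1, 88.5]
force: [1.1, 1.2, 0.0]
gripper_width: 90.9
gripper_force: 0.0
```

Run:
```python
from h import *
for n in ['scene','side','wrist']: snap(n,n+'F')
o=np.zeros((600,800,3),np.uint8)
o[:300,:400]=cv2.resize(cv2.imread('pics/sceneF.png')[150:330,70:310],(400,300))
o[:300,400:]=cv2.resize(cv2.imread('pics/sideF.png')[90:270,150:390],(400,300))
o[300:,:400]=cv2.resize(cv2.imread('pics/wristF.png'),(400,300)); cv2.imwrite('pics/zF.png',o)
print(env.state()['ee_pos'])
```

```text
[427.77345093 149.54427007 270.58434336]
```

View pics/zF.png

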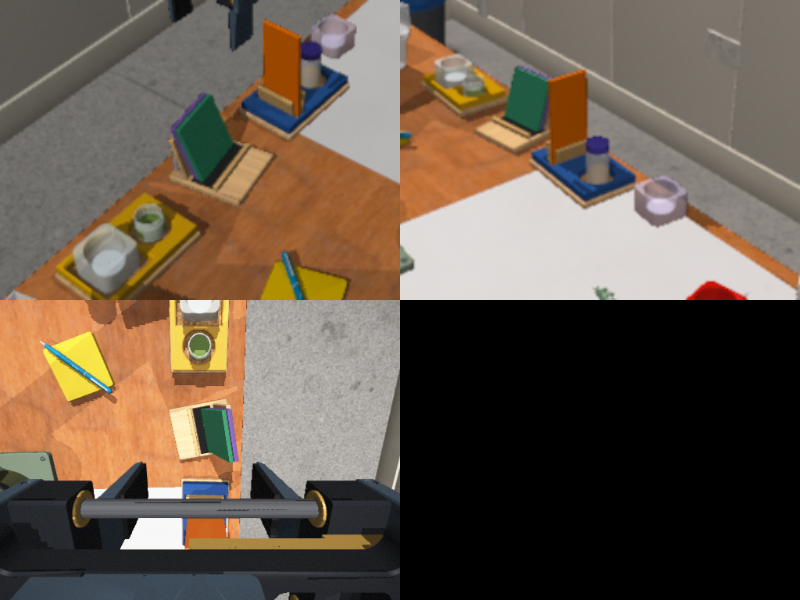

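Both kits look complete: the amber blank stands in the slot, all items are seated, the short blanks are in the rack, and the lilac holder has not moved.

```bash
python3 -c "
from workcell import env
print(env.job_done())"
```

```text
the job is handed in; nothing more can be done
None
```

Both kits were made up and the job handed in at about 38 s; the last pictures show every piece in its place, but the hand-in returned no verdict.

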